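Lay the guest's snack tray

TASK

Lay the snack tray: set the bun in the middle of the saucer, and stand the upside-down espresso cup midway between the saucer and the olive jar, in line with them. Stand the pepper mill directly behind the olive jar and the salt shaker directly behind the cup (behind means towards the tray's far long edge, square to the tray), making a back row about 10 cm behind the front one, centre to centre. The cup stays upside down and the rest upright, all standing on the tray; leave the saucer, the olive jar and the other things on the counter where they are.

Things in the scene. Friction and masses are not known exactly. Their poses are not given: they have to be found in the camera images.
- tray: dark wooden serving tray, fixed; 240 (its x) x 360 (its y) mm, floor 8 mm above the counter, rim 8 mm wide, 18 mm high. Origin: centre of its underside; x to its far long edge (within 0.15 rad of straight ahead), y to the left along it. Saucer and olive jar stand on it in the front row (x = -50 mm), one at y = +110 mm, one at -110 mm; which is where varies
- saucer: white round saucer lying on the tray, loose, 114 mm across; its flat inside is 8 mm above its underside and about 74 mm across, its rim 14 mm high. Origin at the centre of its underside, z up
- olive_jar: round glass jar of olives with a green lid, standing on the tray, loose, 69 mm across, 84 mm high. Origin at the centre of its underside, z up
- bun: brown baked bun on the counter, about 58 (its x) x 64 (its y) mm, 42 mm high, 60 g. Origin at the centre of its underside, z up. Can be gripped across any level direction, 12 mm or more above its underside so that the fingers clear the saucer's rim
- pepper_mill: turned wooden pepper mill with a small metal knob on top, standing on the counter; 58 mm across its foot, 150 mm high, its round head about 50 mm across from 109 to 139 mm up. Origin at the centre of its underside, z up. Grip the head at 112 to 130 mm (a deep grip puts the gripper's palm on the knob)
- cup: white espresso cup standing upside down on the counter, mouth down; round body 60 mm across, 62 mm high, with a small handle along its +x side (78 mm long over the handle), 0.13 kg. Origin on its underside, 9 mm from the body's axis towards the handle; z up. Grip the body across its y, 20 to 50 mm above the underside
- cup_axis (a point): the point on the round body's axis, level with the cup's underside; the cup's place is judged here, whichever way the handle points
- salt_shaker: small clear glass salt shaker with a domed metal cap, standing on the counter; 44 mm across, 90 mm high. Origin at the centre of its underside, z up. Grip it 30 to 65 mm above its underside
- stirrer_cup: bystander: white cup full of wooden stirrers, 73 mm across, 146 mm high, on the counter behind on the left, loose. Origin at the centre of its underside
- water_glass: bystander: empty waisted water glass, 62 mm across, 88 mm high, on the counter behind on the right, loose. Origin at the centre of its underside

How it is judged:
By the outcome, as a careful person would: the job done as asked, in the order asked, and still so for the second after the job is handed in, with the robot touching nothing.
It also fails if it takes over 115 s, if anything falls off the work surface, if the arm or the gripper's body presses on something with over 40 N, if the wrist force passes 120 N, or if a joint passes its speed limit or range.

ROBOT

A 6-joint arm with a two-finger parallel gripper is mounted at the origin on a cart in front of the work surface, level with it; the furniture and walls round the work are solid. World frame = base frame: x ahead of the robot, y to its left, z up, the work surface at z = 0. Lengths are in m, angles in rad, forces in N, time in s.
With the tool pointing down it reaches from about 0.3 to 0.825 m from the base axis. Payload 5.4 kg.
Tool frame: the origin (TCP) lies at the very end of the fingers, on their centre line; the grasp point (between the pads) lies 19 mm behind it (env.pinch_z is the distance from the TCP to the grasp point, in m); z points along the fingers, y is the direction in which the jaws open and shut (so a half turn about z gives the same grasp; the last joint's range is limited). The gripper opens to 92 mm and grips with 3 to 60 N. Pads are 20 mm wide; open, the fingers measure 128 mm over their backs; the gripper's body (75 mm by 189 mm) begins 69 mm behind the grasp point.
Start: joints at [-1.444, 0.158, 1.597, -0, 1.386, -0.21], TCP at [0.19, -0.543, 0.215] pointing down, gripper open.
Joint ranges: [-2.91, 2.91], [-0.94, 2.29], [0.18, 2.7], [-1.29, 4.43], [0.17, 2.64], [-3, 3]. Speed limits (rad/s): [2.57, 2.57, 3.14, 3.14, 3.14, 3.14].

INTERFACE

Orientations are given as a unit quaternion [x, y, z, w].
In Python, from plant import env gives the robot as it stands. The module is installed in compiled form; this text tells all that it offers.
- The arm moves only by the tool apply_moves, never from a script. Its arguments are lists of equal length, an entry for each row: "rot": the turn, a rotation vector about the tool's x, y, z in rad, a list of three; "linear": the shift along the tool's x, y, z in mm, a list of three; "fingers": the opening, from 0 (shut) to 1 (fully open). A call has 1 to 12 rows; each row is the pose to reach, as a shift and turn from the pose commanded when the call began, along the tool's axes at that moment; what a row does not reach only later rows make up. A row lasts 1/12 s, in which the tool goes at most 41.7 mm and 7.16 degrees, less where a joint would pass 70% of its speed; a pose out of reach is approached as far as the arm can. A call with a gripper value outside its range is refused whole. The fingers move at their own pace and stop on an object; "newtons" is the grip in N (left out, the last holds). Time passes only in rows, so rows that repeat a pose let the fingers close. It gives the time, the measured TCP pose, the force and the opening at its end, in the units of the state.
- env.state(): the state, without advancing time (a new reading comes with each control period).
- env.grab_frame(name): name is "scene" or "top" or "wrist"; returns the picture (420x560x3 uint8, red, green, blue); there is no depth.
- env.camera_info(name): a dict with "vertical_fov" (degrees; the focal length in pixels is half the picture's height over the tangent of half this angle, whatever the lens; pixels are square), "cx", "cy" (the principal point, pixels), "dist" ([k1, k2, p1, p2, k3] as OpenCV has them; the pictures are not rectified), "world_to_cam" (4x4, takes a point from world to camera coordinates). Camera axes: x right, y down, z forward; pixel columns grow to the right and rows downward; lengths in m; the calibration is good to about 2 mm. A picture is of the moment at which its call begins: read the wrist's pose just before it. camera_info takes no time and is no camera call; for the wrist camera it gives the pose at the moment of the call.
- env.job_done(): hands the job in, once; it reports no verdict.
The state is a dict: "time": time; "joint_positions": joint angles; "joint_vel": joint speeds; "joint_efforts": joint torques, N m; "eef_pos": TCP position; "ee_rot": TCP orientation; "ft_force": force on the tool from outside, world axes, zero at the start; "ft_torque": the same for the moment, N m; "gripper_width": opening from 0.0 (shut) to 1.0 (fully open).
Only numpy, scipy, OpenCV 4.12 (cv2) and the standard library are available. Lean on these libraries where they do the work, as an engineer would, in place of code of your own. Each camera call takes 0.05 s, during which the arm holds its last target. There are 200 camera calls.

## Working session

There is one attempt and no reset: what is moved stays moved. The work goes in short steps, Python scripts to look and compute and a tool call to move; the robot and the scene stay as the last step left them, time stands still between calls to the robot, and variables do not carry over. Pictures are saved under pics/ and viewed, about 12 in all and at most 16, crops included, and the job is handed in when it is done.

Besides the shell and the picture viewer there is one more tool, called as name(argument=value, ...), one argument or row to a line, values as JSON. apply_moves: Moves the arm, as the interface text tells. Its arguments: {"type":"object","properties":{"rot":{"type":"array","items":{"type":"array","items":{"type":"number"}}},"linear":{"type":"array","items":{"type":"array","items":{"type":"number"}}},"fingers":{"type":"array","items":{"type":"number"}},"newtons":{"type":"number"}},"required":["rot","linear","fingers"]}

```bash
mkdir -p pics; cat > h.py <<'E'
import numpy as np, cv2
from plant import env
from scipy.spatial.transform import Rotation as R
def cam(n):
    i=env.camera_info(n); f=210/np.tan(np.radians(i["vertical_fov"])/2)
    return np.array([[f,0,i["cx"]],[0,f,i["cy"]],[0,0,1]]),np.array(i["dist"],float),np.array(i["world_to_cam"])
def ray(c,p):
    K,d,T=c; u=cv2.undistortPoints(np.array(p,float).reshape(-1,1,2),K,d).reshape(-1,2)
    v=np.c_[u,np.ones(len(u))]@T[:3,:3]; return -T[:3,:3].T@T[:3,3],v
def onz(c,p,z):
    o,v=ray(c,p); return o+v*((z-o[2])/v[:,2])[:,None]
def proj(c,P):
    K,d,T=c; r,_=cv2.Rodrigues(T[:3,:3]); return cv2.projectPoints(np.array(P,float).reshape(-1,1,3),r,T[:3,3],K,d)[0].reshape(-1,2)
def shot(n,f):
    c=cam(n); im=env.grab_frame(n); cv2.imwrite(f"pics/{f}.png",im[:,:,::-1]); return c,im
E
python3 - <<'E'
from h import *
for n in ("scene","top","wrist"):
    c,_=shot(n,n+"0"); print(n,c[0][0,0],c[1],"pos",(-c[2][:3,:3].T@c[2][:3,3]).round(3),"fwd",c[2][2,:3].round(2),"right",c[2][0,:3].round(2))
print(env.state(),env.pinch_z)
E
```

```text
scene 544.9668908659371 [-0.22313426  0.          0.          0.          0.        ] pos [-0.789 -0.604  0.863] fwd [ 0.79  0.38 -0.48] right [ 0.44 -0.9   0.02]
top 467.2103233914313 [-0.05012613  0.          0.          0.          0.        ] pos [0.38  0.045 1.202] fwd [ 0.16  0.02 -0.99] right [ 0.01 -1.   -0.02]
wrist 336.884697831927 [-0.08135224  0.          0.          0.          0.        ] pos [ 0.27  -0.513  0.384] fwd [-0.28 -0.1  -0.96] right [ 0.33 -0.94 -0.  ]
{'time': 0.15, 'joint_positions': array([-1.44412333e+00,  1.58898731e-01,  1.59789025e+00, -1.10342071e-05,
        1.38619815e+00, -2.10094676e-01]), 'joint_vel': array([-0.00023479, -0.00168419, -0.00360775, -0.00113057, -0.0014757 ,
       -0.00062165]), 'joint_efforts': array([-1.56765360e-03, -3.85917771e+01, -3.22434390e+01,  7.00209872e-02,
        3.51727218e-02, -8.42065447e-05]), 'eef_pos': array([ 0.18992175, -0.54223931,  0.21387462]), 'ee_rot': array([ 9.85856496e-01,  1.67590226e-01,  2.36559811e-05, -6.96857130e-04]), 'ft_force': array([-0.81438948, -0.52712953, -0.36306442]), 'ft_torque': array([-0.02649621,  0.06091856,  0.02608279]), 'gripper_width': 1.0014232147270394} 0.0187
```

View pics/top0.png

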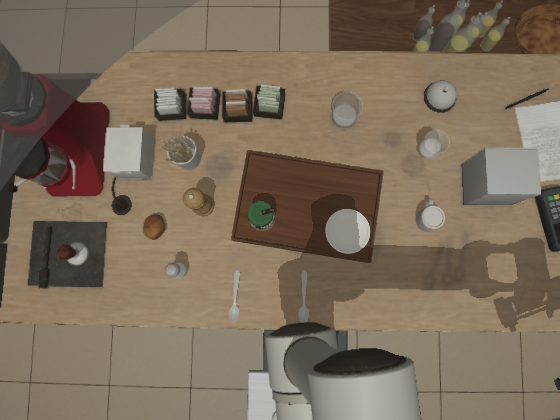

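View pics/scene0.png

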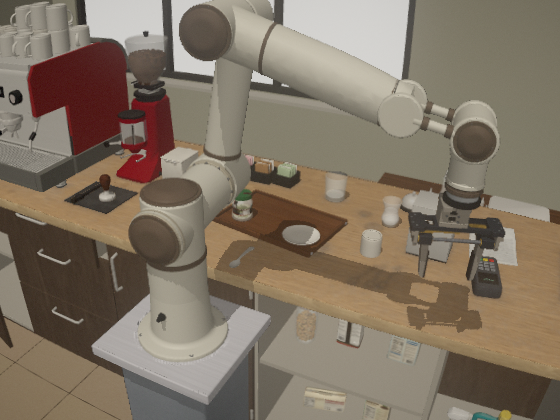

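Top view: tray corners are near (248,152), (382,171), (371,261) and (233,241). Jar (261,214), saucer (348,231), bun (153,226), mill (197,200), salt (176,269), cup (432,216) with its handle towards the far side. Next I enlarge it to get exact outlines.

```bash
python3 - <<'E'
from h import *
im=cv2.imread("pics/top0.png")
def crop(x,y,w,h,s=5): return cv2.resize(im[y:y+h,x:x+w],None,fx=s,fy=s,interpolation=cv2.INTER_CUBIC)
a=crop(133,180,80,60);b=crop(156,240,80,60)
c_=crop(392,180,80,60);d=crop(230,182,80,60)
cv2.imwrite("pics/crops0.png",np.vstack([np.hstack([a,b]),np.hstack([c_,d])]))
c=cam("top")
g=im.astype(int); B,G,Rr=g[...,0],g[...,1],g[...,2]
m=((Rr<110)&(Rr-B>12)).astype(np.uint8); m[:, :225]=0;m[:,395:]=0;m[:140]=0;m[270:]=0
m=cv2.morphologyEx(m,cv2.MORPH_OPEN,np.ones((3,3)))
cs,_=cv2.findContours(m,0,1); k=max(cs,key=cv2.contourArea); k=cv2.convexHull(k)
W=onz(c,k.reshape(-1,2),0.018)[:,:2].astype(np.float32)
r=cv2.minAreaRect(W*1000);print("tray",r, cv2.boxPoints(r).round(0).tolist())
m=((G>150)&(abs(Rr-B)<40)).astype(np.uint8)
for n,(x,y) in dict(saucer=(348,231),cup=(432,216)).items():
    cs,_=cv2.findContours(m,0,1); k=[q for q in cs if cv2.pointPolygonTest(q,(x,y),False)>=0]
    if k: k=k[0]; print(n,cv2.boundingRect(k)); P=onz(c,k.reshape(-1,2),0.022 if n=="saucer" else .062)[:,:2].astype(np.float32)*1000; print(cv2.minEnclosingCircle(P),cv2.fitEllipse(P))
E
```

```text
tray ((538.2296752929688, -9.771499633789062), (419.4140625, 294.0739440917969), 81.7989501953125) [[363.0, -196.0], [654.0, -238.0], [714.0, 177.0], [423.0, 219.0]]
cup (422, 206, 23, 23)
((533.5279541015625, -292.6017761230469), 28.54105567932129) ((533.5518188476562, -292.6206359863281), (54.5902214050293, 54.97754669189453), 32.769020080566406)
```

View pics/crops0.png

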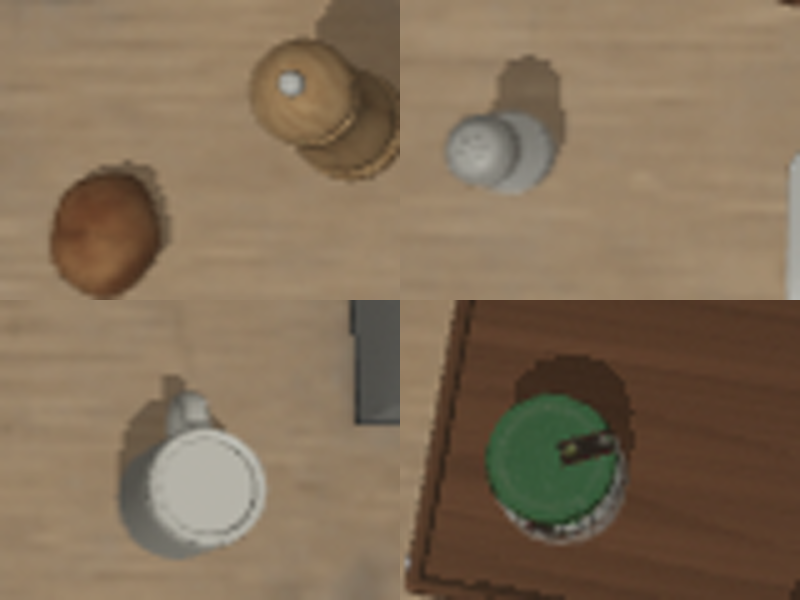

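```bash
python3 - <<'E'
from h import *
im=cv2.imread("pics/top0.png"); c=cam("top")
print(onz(c,[(248,152),(382,171),(371,261),(233,241)],.018).round(3).tolist())
for t in (75,85,95,105):
    m=(im[...,2]<t).astype(np.uint8); m=cv2.morphologyEx(m,cv2.MORPH_OPEN,np.ones((5,5)))
    n,l=cv2.connectedComponents(m); m=(l==l[200,300]).astype(np.uint8)
    k=max(cv2.findContours(m,0,1)[0],key=cv2.contourArea)
    W=onz(c,cv2.convexHull(k).reshape(-1,2),.018)[:,:2].astype(np.float32)*1000
    r=cv2.minAreaRect(W);print(t,cv2.boundingRect(k),r)
def pts(n,p,z): print(n,(onz(c,p,z)*1000).round(0).tolist())
pts("knob",[(191.2,196.6)],.147);pts("head",[(193.6,198.4)],.124);pts("headdia",[(183,198.4),(204.4,198.4)],.124)
pts("bun",[(154.1,227.2),(143,227),(165,227)],.018)
pts("saltcap",[(172.4,270.4)],.08);pts("saltbase",[(179,270.4)],.003)
pts("cup",[(433.4,217.3)],.062);pts("jarlid",[(260.4,214),(247.3,214),(273.5,214)],.092)
g=cv2.cvtColor(im,cv2.COLOR_BGR2GRAY)
m=((g>150)).astype(np.uint8); m[:190]=0;m[:,:320]=0;m[265:]=0
n,l=cv2.connectedComponents(m); k=cv2.findContours((l==l[235,345]).astype(np.uint8),0,1)[0][0]
P=onz(c,k.reshape(-1,2),.022)[:,:2].astype(np.float32)*1000
print("saucer",cv2.boundingRect(k),cv2.minEnclosingCircle(P),cv2.fitEllipse(P))
E
```

```text
[[0.706, 0.172, 0.018], [0.658, -0.177, 0.018], [0.426, -0.145, 0.018], [0.472, 0.204, 0.018]]
75 (0, 0, 560, 420) ((587.946533203125, 108.8642578125), (1137.8179931640625, 1593.344482421875), 0.024669824168086052)
85 (0, 0, 560, 420) ((585.9513549804688, 110.568115234375), (1593.0489501953125, 1137.459228515625), 89.8681411743164)
95 (232, 151, 151, 112) ((565.2566528320312, 9.111190795898438), (373.0721130371094, 241.7408447265625), 81.51316833496094)
105 (232, 150, 165, 119) ((555.512939453125, -13.339920043945312), (420.7478332519531, 256.0469055175781), 81.50997161865234)
knob [[563.0, 287.0, 147.0]]
head [[563.0, 286.0, 124.0]]
headdia [[563.0, 311.0, 124.0], [563.0, 261.0, 124.0]]
bun [[505.0, 409.0, 18.0], [505.0, 438.0, 18.0], [506.0, 381.0, 18.0]]
saltcap [[395.0, 340.0, 80.0]]
saltbase [[396.0, 343.0, 3.0]]
cup [[533.0, -293.0, 62.0]]
jarlid [[532.0, 130.0, 92.0], [532.0, 162.0, 92.0], [532.0, 99.0, 92.0]]
saucer (0, 0, 560, 420) ((660.8920288085938, 107.7595443725586), 935.5502319335938) ((608.8382568359375, 102.35873413085938), (1287.6505126953125, 1788.78369140625), 0.07326043397188187)
```

```bash
cat >> h.py <<'E'
def yaw_now():
    x=R.from_quat(env.state()["ee_rot"]).as_matrix()[:,0]; return np.arctan2(x[1],x[0])
def go(x,y,z,yaw):
    "moves from the present pose to TCP x,y,z (mm), tool x at angle yaw, pointing straight down"
    s=env.state(); r=R.from_quat(s["ee_rot"]); d=np.array([x,y,z])-s["eef_pos"]*1000
    t=R.from_euler("z",yaw)*R.from_quat([1,0,0,0]); rv=(r.inv()*t).as_rotvec()
    n=max(np.linalg.norm(d)/41.7,np.degrees(np.linalg.norm(rv))/7.16)
    print("linear",r.inv().apply(d).round(1).tolist(),"rot",rv.round(3).tolist(),"rows %.1f"%n)
E
python3 -c "
from h import *
go(480,30,350,0)"
```

```text
linear [462.9, -444.4, -135.4] rot [-0.001, -0.0, 0.337] rows 15.7
```

apply_moves(
  rot=[
    [0,0,0.05],
    [0,0,0.1],
    [0,0,0.15],
    [0,0,0.2],
    [0,0,0.25],
    [0,0,0.3],
    [0,0,0.337],
    [0,0,0.337],
    [0,0,0.337],
    [0,0,0.337],
    [0,0,0.337],
    [0,0,0.337],
  ],
  linear=[
    [10,-10,-15],
    [40,-40,-40],
    [68,-66,-60],
    [97,-94,-80],
    [126,-121,-100],
    [155,-149,-115],
    [184,-177,-125],
    [213,-204,-135],
    [242,-232,-135],
    [271,-260,-135],
    [300,-288,-135],
    [320,-307,-135],
  ],
  fingers=[1,1,1,1,1,1,1,1,1,1,1,1],
)

```text
time: 1.15
eef_pos: [0.391, -0.145, 0.3497]
ee_rot: [1.0, -0.0, 0.0, 0.0]
ft_force: [0.4, -0.8, 0.6]
gripper_width: 0.999
```

```bash
python3 -c "
from h import *
go(480,30,350,0)"
```

```text
linear [89.0, -175.0, -0.2] rot [0.0, -0.001, -0.0] rows 4.7
```

apply_moves(
  rot=[
    [0,0,0],
    [0,0,0],
    [0,0,0],
    [0,0,0],
    [0,0,0],
    [0,0,0],
    [0,0,0],
  ],
  linear=[
    [17,-33,0],
    [34,-66,0],
    [51,-99,0],
    [68,-132,0],
    [82,-162,0],
    [89,-175,0],
    [89,-175,0],
  ],
  fingers=[1,1,1,1,1,1,1],
)

```text
time: 1.73
eef_pos: [0.4801, 0.0304, 0.349]
ee_rot: [1.0, 0.002, -0.0, -0.001]
ft_force: [-0.3, 0.2, -0.3]
gripper_width: 1.0
```

```bash
python3 - <<'E'
from h import *
c,im=shot("wrist","w1"); np.savez("w1",*c)
print((proj(c,[[.5655,.0135,.008]])).round(0), env.state()["eef_pos"])
E
```

```text
[[289.  99.]] [0.47954963 0.02882066 0.34906801]
```

View pics/w1.png

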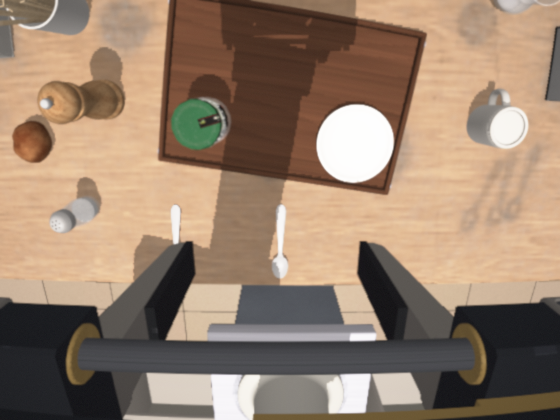

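The wrist view shows everything: tray corners near (172,0), (424,35), (387,192) and (160,160). Saucer (355,143), jar lid (197,124), bun (32,142), mill head (62,102) with foot (103,100), salt cap (62,221) with base (83,210), cup bottom (507,126) with handle (500,98).

```bash
python3 - <<'E'
from h import *
z=np.load("w1.npz"); c=[z[k] for k in z.files]
im=cv2.imread("pics/w1.png"); g=im.astype(int);B,G,Rr=[g[...,i] for i in range(3)]
def comp(m,x,y):
    n,l=cv2.connectedComponents(m.astype(np.uint8)); 
    if not m[y,x]: print("seed off",g[y,x]); return np.zeros((1,2))
    k=[q for q in cv2.findContours((l==l[y,x]).astype(np.uint8),0,1)[0]]; return max(k,key=cv2.contourArea).reshape(-1,2).astype(float)
def circ(n,m,s,h,hull=False):
    k=comp(m,*s); 
    if len(k)<5: return
    P=onz(c,k,h)[:,:2].astype(np.float32)*1000
    # algebraic LSQ circle
    A=np.c_[P,np.ones(len(P))]; q=np.linalg.lstsq(A,(P**2).sum(1),rcond=None)[0]; r=np.sqrt(q[2]+(q[:2]**2).sum()/4)
    e=cv2.minEnclosingCircle(P); print(n,"lsq",(q[:2]/2).round(1),"d",round(2*r,1),"| mec",np.round(e[0],1),round(2*e[1],1),"bbox",k.min(0),k.max(0))
circ("saucer",(G>170),(355,143),.022)
circ("jarlid",(G>Rr+15)&(G>B),(185,124),.092)
circ("bun",(Rr-B>45)&(Rr<170),(32,142),.018)
print([ (p,g[p[1],p[0]]) for p in [(507,126),(485,125),(500,98),(62,102),(103,100),(62,221),(83,210),(120,150),(300,40),(500,180)]])
circ("cupbase",(G>165)&(abs(Rr-B)<35),(507,126),.062)
m=np.zeros(g.shape[:2],bool); 
t=(Rr<125)&(Rr-B>8)
for th in (95,110,125):
    m=cv2.morphologyEx(((Rr<th)).astype(np.uint8),cv2.MORPH_OPEN,np.ones((3,3)))
    k=comp(m,300,100)
    if len(k)<5: continue
    print(th,k.min(0),k.max(0))
    # edge lines: select hull points near each side
    cor=np.array([(172,-2),(424,35),(387,192),(160,160)],float)
    L=[]
    for i in range(4):
        a,b=cor[i],cor[(i+1)%4]; d=(b-a)/np.linalg.norm(b-a); n=np.array([-d[1],d[0]])
        s=(k-a)@d; o=(k-a)@n; sel=(abs(o)<5)&(s>8)&(s<np.linalg.norm(b-a)-8)&(k[:,1]>1)
        W=onz(c,k[sel],.018)[:,:2]*1000; 
        f=cv2.fitLine(W.astype(np.float32),cv2.DIST_HUBER,0,.01,.01).ravel(); L.append(f); print(i,sel.sum(),"ang",np.degrees(np.arctan2(f[1],f[0])).round(2),"pt",f[2:].round(1))
E
```

```text
saucer lsq [502.5 -84.3] d 113.6 | mec [502.4 -83.9] 115.5 bbox [317. 105.] [393. 182.]
jarlid lsq [534.8 134.1] d 55.8 | mec [535.3 132.4] 62.8 bbox [171.  99.] [220. 149.]
bun lsq [513.3 406.3] d 66.7 | mec [515.  408.4] 80.3 bbox [ 13. 115.] [ 54. 162.]
[((507, 126), array([242, 246, 249])), ((485, 125), array([119, 124, 129])), ((500, 98), array([ 99, 118, 141])), ((62, 102), array([108, 155, 204])), ((103, 100), array([ 61,  88, 117])), ((62, 221), array([200, 204, 209])), ((83, 210), array([178, 181, 186])), ((120, 150), array([154, 192, 229])), ((300, 40), array([38, 52, 79])), ((500, 180), array([141, 170, 205]))]
cupbase lsq [ 534.4 -290.2] d 57.3 | mec [ 533.8 -289.7] 60.4 bbox [488. 106.] [527. 148.]
seed off [ 49  66 101]
110 [161.   0.] [424. 191.]
0 139 ang 81.88 pt [ 661.  -107.4]
1 206 ang -9.95 pt [ 544.8 -155.2]
2 253 ang 82.22 pt [452.5  19.5]
3 290 ang -7.5 pt [590.6 189.8]
125 [159.   0.] [425. 193.]
0 32 ang 82.3 pt [ 664.9 -138.7]
1 142 ang -8.59 pt [ 546.3 -158.5]
2 210 ang 81.61 pt [442.5 -31.9]
3 146 ang -8.19 pt [593.5 192. ]
```

```bash
python3 -c "
from h import *
print(env.state()['joint_positions'].round(2))
go(507,408,180,-0.5)"
```

```text
[-0.19 -0.14  1.64 -0.    1.65  1.38]
linear [28.7, -379.1, 169.0] rot [0.0, 0.001, 0.503] rows 10.0
```

apply_moves(
  rot=[
    [0,0,-0.06],
    [0,0,-0.18],
    [0,0,-0.3],
    [0,0,-0.42],
    [0,0,-0.54],
    [0,0,-0.66],
    [0,0,-0.78],
    [0,0,-0.9],
    [0,0,-1.02],
    [0,0,-1.13],
    [0,0,-1.2],
    [0,0,-1.2],
  ],
  linear=[
    [2,-15,4],
    [4,-50,16],
    [7,-85,31],
    [10,-120,47],
    [13,-157,63],
    [16,-195,80],
    [19,-233,98],
    [22,-272,116],
    [25,-310,134],
    [27,-345,150],
    [28.7,-370,165],
    [28.7,-379,169],
  ],
  fingers=[1,1,1,1,1,1,1,1,1,1,1,1],
)

```text
time: 2.78
eef_pos: [0.507, 0.4075, 0.177]
ee_rot: [0.824, 0.566, -0.002, -0.0]
ft_force: [-0.1, -0.2, -1.4]
gripper_width: 0.998
```

```bash
python3 - <<'E'
from h import *
s=env.state(); print(s["eef_pos"],yaw_now(),s["joint_positions"].round(2))
c,im=shot("wrist","w2"); np.savez("w2",*c)
g=im.astype(int); m=((g[...,0]-g[...,2]>60)&(g[...,0]<185)).astype(np.uint8)
m=cv2.morphologyEx(m,cv2.MORPH_OPEN,np.ones((5,5)))
for k in cv2.findContours(m,0,1)[0]:
    if cv2.contourArea(k)>1500:
        P=onz(c,k.reshape(-1,2),.018)[:,:2].astype(np.float32)*1000
        print(cv2.boundingRect(k),cv2.fitEllipse(P))
E
```

```text
[0.50704185 0.40745123 0.17701628] 1.2030043566534698 [0.49 0.38 1.4  0.   1.36 0.86]
(244, 158, 52, 53) ((499.3492431640625, 412.0642395019531), (47.44785690307617, 56.737911224365234), 3.0097808837890625)
```

View pics/w2.png

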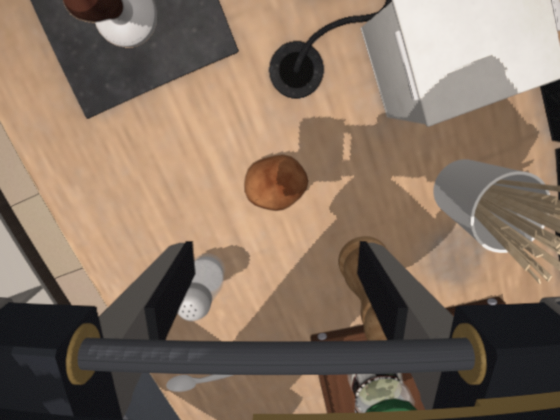

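```bash
python3 - <<'E'
from h import *
z=np.load("w2.npz"); c=[z[k] for k in z.files]; im=cv2.imread("pics/w2.png")
g=im.astype(int); m=((g[...,2]-g[...,0]>55)&(g[...,1]<0.68*g[...,2])).astype(np.uint8)
m=cv2.morphologyEx(m,cv2.MORPH_OPEN,np.ones((5,5)))
for k in cv2.findContours(m,0,1)[0]:
    if cv2.contourArea(k)>1000:
        P=onz(c,k.reshape(-1,2),.018)[:,:2].astype(np.float32)*1000
        print(cv2.boundingRect(k),cv2.fitEllipse(P))
p=onz(c,[(276.5,182),(245,182),(308,182),(276.5,154),(276.5,210)],.018)*1000; print(p.round(1))
go(p[0,0],p[0,1],60,1.2)
E
```

```text
(246, 157, 55, 53) ((504.4032287597656, 413.1495666503906), (51.654579162597656, 56.25300979614258), 124.74913787841797)
[[509.3 412.6  18. ]
 [479.8 424.   18. ]
 [538.8 401.3  18. ]
 [519.4 438.9  18. ]
 [498.6 385.   18. ]]
linear [6.1, 0.5, 117.5] rot [-0.003, 0.003, -0.0] rows 2.8
```

apply_moves(
  rot=[
    [0,0,0],
    [0,0,0],
    [0,0,0],
    [0,0,0],
    [0,0,0],
    [0,0,0],
    [0,0,0],
    [0,0,0],
    [0,0,0],
    [0,0,0],
    [0,0,0],
    [0,0,0],
  ],
  linear=[
    [5,1,25],
    [5,1,60],
    [5,1,95],
    [5,1,130],
    [5,1,155],
    [5,1,166],
    [5,1,171.5],
    [5,1,171.5],
    [5,1,171.5],
    [5,1,171.5],
    [5,1,171.5],
    [5,1,171.5],
  ],
  fingers=[1,1,1,1,1,1,1,0.3,0.3,0.3,0.3,0.3],
  newtons=12,
)

```text
time: 3.83
eef_pos: [0.5122, 0.4118, 0.011]
ee_rot: [0.825, 0.565, 0.001, 0.0]
ft_force: [-0.7, 0.1, 5.7]
gripper_width: 0.681
```

apply_moves(
  rot=[
    [0,0,0],
    [0,0,0],
    [0,0,0],
  ],
  linear=[
    [0,0,0],
    [0,0,0],
    [0,0,0],
  ],
  fingers=[0.3,0.3,0.3],
)

```text
time: 4.08
eef_pos: [0.5122, 0.4118, 0.011]
ee_rot: [0.825, 0.565, 0.001, 0.0]
ft_force: [-1.5, 0.1, 6.2]
gripper_width: 0.682
```

apply_moves(
  rot=[
    [0,0,0],
    [0,0,0],
    [0,0,0],
    [0,0,0],
    [0,0,0],
    [0,0,0],
    [0,0,0],
  ],
  linear=[
    [0,0,-5],
    [0,0,-25],
    [0,0,-60],
    [0,0,-100],
    [0,0,-140],
    [0,0,-160],
    [0,0,-160],
  ],
  fingers=[0.3,0.3,0.3,0.3,0.3,0.3,0.3],
)

```text
time: 4.67
eef_pos: [0.5144, 0.413, 0.1768]
ee_rot: [0.825, 0.565, 0.006, 0.001]
ft_force: [0.5, -0.1, -0.1]
gripper_width: 0.682
```

```bash
python3 - <<'E'
from h import *
c,im=shot("wrist","w3"); np.savez("w3",*c)
s=env.state(); print(s["eef_pos"],s["gripper_width"],s["ft_force"])
cv2.imwrite("pics/w3c.png",im[150:,:,::-1])
E
```

```text
[0.51286371 0.4121123  0.17291235] 0.6811312681076153 [-0.41141448 -0.32004642 -1.01527019]
```

View pics/w3c.png

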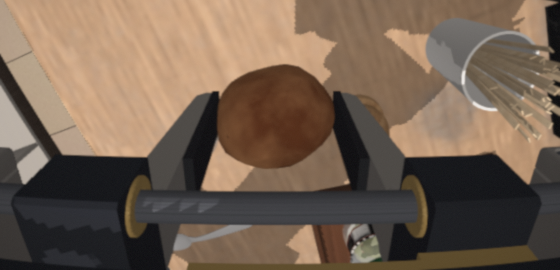

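```bash
python3 - <<'E'
from h import *
z=np.load("w3.npz"); c=[z[k] for k in z.files]; s=env.state()
Rm=R.from_quat(s["ee_rot"]).as_matrix(); p=s["eef_pos"]
for zz in (0,-.01,-.0187): 
    print(zz,proj(c,[p+Rm@[0,0,zz], p+Rm@[0.02,0,zz]]).round(1).tolist())
im=cv2.imread("pics/w3.png"); g=im.astype(int); m=((g[...,2]-g[...,0]>40)&(g[...,1]<0.68*g[...,2])).astype(np.uint8)
m=cv2.morphologyEx(m,cv2.MORPH_OPEN,np.ones((9,9)))
for k in cv2.findContours(m,0,1)[0]:
    if cv2.contourArea(k)>2000: 
        x,y,w,h=cv2.boundingRect(k); print(x,y,w,h,cv2.fitEllipse(k))
        q=onz(c,[(x+w/2,y+h/2)],p[2]+.0)[0]; print("bun in tool mm",(Rm.T@(q-p)*1000).round(1))
        for yy in (y,y+h): print((Rm.T@(onz(c,[(x+w/2,yy)],p[2])[0]-p)*1000).round(1))
print(yaw_now())
# target over saucer
go(502,-86,173,1.2)
E
```

```text
0 [[274.0, 258.9], [273.9, 226.2]]
-0.01 [[274.0, 267.1], [273.9, 232.9]]
-0.0187 [[273.9, 275.0], [273.9, 239.5]]
218 216 115 101 ((274.6273193359375, 266.517333984375), (99.17813873291016, 115.6884765625), 77.3794174194336)
bun in tool mm [-4.8  0.9 -0. ]
[25.9  0.9  0.1]
[-39.1   0.8  -0.2]
1.1999608856465387
linear [-468.2, 170.4, -1.7] rot [0.004, -0.005, -0.0] rows 11.9
```

apply_moves(
  rot=[
    [0,0,0],
    [0,0,0],
    [0,0,0],
    [0,0,0],
    [0,0,0],
    [0,0,0],
    [0,0,0],
    [0,0,0],
    [0,0,0],
    [0,0,0],
    [0,0,0],
    [0,0,0],
  ],
  linear=[
    [-2,1,-15],
    [-12,4,-35],
    [-32,12,-50],
    [-62,23,-55],
    [-97,35,-55],
    [-134,49,-55],
    [-171,62,-55],
    [-208,76,-55],
    [-245,89,-55],
    [-280,102,-55],
    [-312,114,-55],
    [-340,124,-55],
  ],
  fingers=[0.3,0.3,0.3,0.3,0.3,0.3,0.3,0.3,0.3,0.3,0.3,0.3],
)

```text
time: 5.72
eef_pos: [0.5018, 0.0473, 0.2218]
ee_rot: [0.826, 0.564, -0.002, -0.001]
ft_force: [0.1, 0.5, -1.3]
gripper_width: 0.682
```

```bash
python3 -c "
from h import *
go(502.4,-84,80,1.2);s=env.state();print(s['eef_pos'],s['gripper_width'],s['joint_positions'].round(2))"
```

```text
linear [-121.9, 48.8, 141.7] rot [-0.004, 0.001, -0.001] rows 4.6
[0.50179348 0.04726855 0.22175854] 0.6815142048012578 [-0.15 -0.03  1.78 -0.    1.4   0.23]
```

apply_moves(
  rot=[
    [0,0,0],
    [0,0,0],
    [0,0,0],
    [0,0,0],
    [0,0,0],
    [0,0,0],
    [0,0,0],
    [0,0,0],
  ],
  linear=[
    [-12,5,2],
    [-35,14,10],
    [-65,26,30],
    [-92,37,55],
    [-112,45,80],
    [-122,48.8,100],
    [-122,48.8,110],
    [-122,48.8,112],
  ],
  fingers=[0.3,0.3,0.3,0.3,0.3,0.3,0.3,0.3],
)

```text
time: 6.38
eef_pos: [0.5018, -0.0811, 0.1082]
ee_rot: [0.826, 0.564, -0.002, -0.003]
ft_force: [-0.5, 1.5, -1.7]
gripper_width: 0.682
```

```bash
python3 - <<'E'
from h import *
c,im=shot("wrist","w4"); np.savez("w4",*c)
s=env.state(); print(s["eef_pos"],s["gripper_width"])
E
```

```text
[ 0.5028769  -0.08089587  0.10974479] 0.6801606405843175
```

View pics/w4.png

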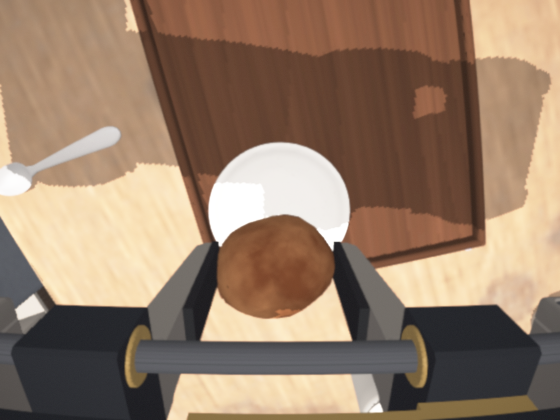

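Saucer rim arc runs from column 209 to 350 with its top at row 143. The bun is at (275,266). I fit the rim arc.

```bash
python3 - <<'E'
from h import *
z=np.load("w4.npz"); c=[z[k] for k in z.files]; im=cv2.imread("pics/w4.png").astype(int)
m=(im[...,0]>135)&(im[...,2]-im[...,0]<60)
pts=[]
for y in range(150,212,2):
    r=np.where(m[y,200:360])[0]
    if len(r): pts+= [(200+r[0],y),(200+r[-1],y)]
for x in range(240,322,2):
    r=np.where(m[135:200,x])[0]; pts.append((x,135+r[0]))
P=onz(c,pts,.022)[:,:2]*1000
from scipy.optimize import least_squares
f=least_squares(lambda q:np.hypot(*(P-q[:2]).T)-q[2],[502,-84,57],loss="soft_l1"); print(f.x, np.abs(f.fun).max())
f=least_squares(lambda q:np.hypot(*(P-q[:2]).T)-57,[502,-84],loss="soft_l1"); print(f.x)
go(f.x[0],f.x[1],26.5,1.2); print(env.state()["ee_rot"])
E
```

```text
[502.79664457 -83.61823912  56.64051407] 0.7282575718823807
[502.63457289 -84.03371579]
linear [-3.1, 1.3, 83.2] rot [-0.005, -0.001, -0.0] rows 2.0
[ 0.8254357   0.56449026 -0.00123342 -0.00226606]
```

apply_moves(
  rot=[
    [0,0,0],
    [0,0,0],
    [0,0,0],
    [0,0,0],
    [0,0,0],
    [0,0,0],
    [0,0,0],
  ],
  linear=[
    [-2,1.3,15],
    [-2,1.3,40],
    [-2,1.3,60],
    [-2,1.3,72],
    [-2,1.3,78],
    [-2,1.3,81],
    [-2,1.3,81],
  ],
  fingers=[0.3,0.3,0.3,0.3,0.3,0.3,0.3],
)

```text
time: 7.02
eef_pos: [0.5057, -0.0842, 0.0316]
ee_rot: [0.825, 0.565, 0.0, 0.0]
ft_force: [-0.2, 0.4, -0.4]
gripper_width: 0.679
```

apply_moves(
  rot=[
    [0,0,0],
    [0,0,0],
  ],
  linear=[
    [0,0,1.5],
    [0,0,1.5],
  ],
  fingers=[0.3,0.3],
)

```text
time: 7.18
eef_pos: [0.506, -0.0847, 0.0306]
ee_rot: [0.825, 0.565, 0.001, 0.001]
ft_force: [0.3, -0.4, -0.7]
gripper_width: 0.681
```

```bash
python3 - <<'E'
from h import *
for i in range(4):
    s=env.state(); print((s["eef_pos"]*1000).round(1),s["ft_force"].round(1)); env.grab_frame("top")
E
```

```text
[506.  -84.7  30.6] [ 0.3 -0.4 -0.7]
[505.9 -84.7  30.5] [-0.9 -0.7 -0.6]
[505.8 -84.7  30.4] [ 0.3  0.2 -1.1]
[505.7 -84.7  30.3] [ 0.1 -0.3 -0.3]
```

apply_moves(
  rot=[
    [0,0,0],
    [0,0,0],
    [0,0,0],
    [0,0,0],
  ],
  linear=[
    [0.3,-1.5,0.5],
    [0.7,-3,1.5],
    [0.7,-3,2.8],
    [0.7,-3,2.8],
  ],
  fingers=[0.3,0.3,0.3,0.3],
)

```text
time: 7.72
eef_pos: [0.5024, -0.0826, 0.0269]
ee_rot: [0.825, 0.565, -0.0, -0.0]
ft_force: [-1.0, 0.5, 1.2]
gripper_width: 0.683
```

apply_moves(
  rot=[
    [0,0,0],
    [0,0,0],
    [0,0,0],
    [0,0,0],
    [0,0,0],
    [0,0,0],
    [0,0,0],
    [0,0,0],
    [0,0,0],
    [0,0,0],
    [0,0,0],
    [0,0,0],
  ],
  linear=[
    [0,0,0.7],
    [0,0,0.7],
    [0,0,0.7],
    [0,0,0.7],
    [0,0,-3],
    [0,0,-20],
    [0,0,-50],
    [0,0,-90],
    [0,0,-130],
    [0,0,-165],
    [-5,0,-180],
    [-5,0,-180],
  ],
  fingers=[0.3,0.75,0.85,0.9,0.95,1,1,1,1,1,1,1],
)

```text
time: 8.72
eef_pos: [0.5034, -0.0889, 0.2121]
ee_rot: [0.825, 0.564, 0.002, 0.004]
ft_force: [-1.0, -0.9, 0.3]
gripper_width: 1.0
```

```bash
python3 - <<'E'
from h import *
c,im=shot("wrist","w5"); np.savez("w5",*c)
s=env.state(); print(s["eef_pos"],s["gripper_width"])
E
```

```text
[ 0.50201825 -0.0880911   0.20892525] 1.0003533722297626
```

View pics/w5.png

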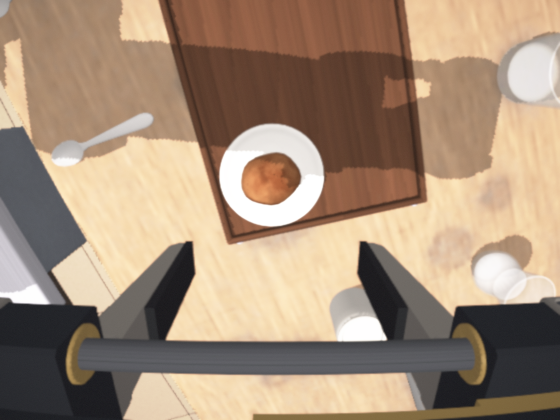

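```bash
python3 - <<'E'
from h import *
z=np.load("w5.npz"); c=[z[k] for k in z.files]; g=cv2.imread("pics/w5.png").astype(int)
m=((g[...,0]>120)&(g[...,2]-g[...,0]<50)).astype(np.uint8); m[:, :205]=0; m[:,335:]=0; m[:115]=0;m[235:]=0
k=max(cv2.findContours(cv2.morphologyEx(m,cv2.MORPH_OPEN,np.ones((3,3))),0,1)[0],key=cv2.contourArea)
P=onz(c,k.reshape(-1,2),.022)[:,:2].astype(np.float32)*1000; print("saucer",cv2.fitEllipse(P))
m=((g[...,2]-g[...,0]>50)).astype(np.uint8); b=np.zeros_like(m); cv2.circle(b,(271,175),44,1,-1); m&=b
k=max(cv2.findContours(cv2.morphologyEx(m,cv2.MORPH_OPEN,np.ones((3,3))),0,1)[0],key=cv2.contourArea)
for h in (.034,.04):
    P=onz(c,k.reshape(-1,2),h)[:,:2].astype(np.float32)*1000; print("bun",cv2.boundingRect(k),cv2.fitEllipse(P))
p=(onz(c,[(271,178.5)],.034)*1000).round(1); print(p)
# tray edges
for n,q in dict(near=[(160,0),(228,243)],right=[(228,243),(426,200)]).items():
    a=onz(c,q,.018)*1000; print(n,a.round(1).tolist(),np.degrees(np.arctan2(*(a[1]-a[0])[1::-1])).round(2))
E
```

```text
saucer ((502.2012634277344, -83.93511199951172), (114.00225830078125, 114.75001525878906), 112.76131439208984)
bun (241, 153, 59, 52) ((500.6499328613281, -82.9996109008789), (53.60588073730469, 61.951393127441406), 87.77249145507812)
bun (241, 153, 59, 52) ((501.20428466796875, -81.71280670166016), (52.68234634399414, 60.884090423583984), 87.77249145507812)
[[502.3 -82.8  34. ]]
near [[465.4, 122.3, 18.0], [425.3, -139.9, 18.0]] -98.69
right [[425.3, -139.9, 18.0], [658.1, -174.7, 18.0]] -8.5
```

```bash
python3 -c "
from h import *
go(505,-290,220,0)"
```

```text
linear [-187.1, 76.1, -10.7] rot [0.004, -0.003, 1.199] rows 9.6
```

apply_moves(
  rot=[
    [0,0,0.08],
    [0,0,0.19],
    [0,0,0.31],
    [0,0,0.43],
    [0,0,0.55],
    [0,0,0.67],
    [0,0,0.79],
    [0,0,0.91],
    [0,0,1.02],
    [0,0,1.13],
    [0,0,1.2],
    [0,0,1.2],
  ],
  linear=[
    [-10,4,-10],
    [-28,11,-10],
    [-48,20,-10],
    [-68,28,-10],
    [-88,36,-10],
    [-108,44,-10],
    [-128,52,-10],
    [-147,60,-10],
    [-163,66,-10],
    [-177,72,-10],
    [-187,76,-10],
    [-187,76,-10],
  ],
  fingers=[1,1,1,1,1,1,1,1,1,1,1,1],
)

```text
time: 9.77
eef_pos: [0.5026, -0.2901, 0.2139]
ee_rot: [1.0, -0.002, -0.002, -0.001]
ft_force: [-0.3, 0.2, -0.2]
gripper_width: 1.003
```

```bash
python3 - <<'E'
from h import *
c,im=shot("wrist","w6"); np.savez("w6",*c)
s=env.state(); print(s["eef_pos"],yaw_now(),s["joint_positions"].round(2))
E
```

```text
[ 0.50283788 -0.28895154  0.21419314] -7.039034742905372e-05 [-0.73  0.17  1.58  0.    1.39  0.84]
```

View pics/w6.png

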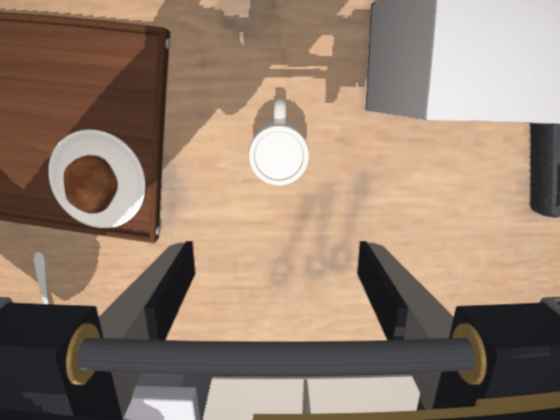

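The cup's bottom is centred at (279,154) and the handle tip is at (280,96). The grey box's near corner is at (367,110) at the bottom and (428,122) at the top.

```bash
python3 - <<'E'
from h import *
z=np.load("w6.npz"); c=[z[k] for k in z.files]; g=cv2.imread("pics/w6.png").astype(int)
m=((g[...,0]>165)&(g[...,2]-g[...,0]<40)).astype(np.uint8); m[:, :235]=0; m[:,325:]=0; m[:118]=0;m[200:]=0
k=max(cv2.findContours(m,0,1)[0],key=cv2.contourArea)
P=onz(c,k.reshape(-1,2),.062)[:,:2].astype(np.float32)*1000; print("cup base",cv2.boundingRect(k),cv2.fitEllipse(P))
print("center",(onz(c,[(279,154)],.062)*1000).round(1))
for h in (.02,.035,.05): print(h,"tip",(onz(c,[(280,96),(280,107)],h)*1000).round(1).tolist())
b=onz(c,[(367,110)],0)[0]; print("box corner",b)
for h in np.arange(.06,.2,.02): print(h.round(2),onz(c,[(428,122)],h)[0].round(3))
E
```

```text
cup base (249, 126, 60, 59) ((535.1315307617188, -291.0899658203125), (56.86017608642578, 57.105628967285156), 9.428627967834473)
center [[ 536.8 -291.6   62. ]]
0.02 tip [[590.7, -293.1, 20.0], [579.5, -293.0, 20.0]]
0.035 tip [[590.5, -292.9, 35.0], [579.9, -292.9, 35.0]]
0.05 tip [[590.4, -292.8, 50.0], [580.2, -292.8, 50.0]]
box corner [ 0.57603963 -0.389842    0.        ]
0.06 [ 0.567 -0.434  0.06 ]
0.08 [ 0.569 -0.425  0.08 ]
0.1 [ 0.57  -0.416  0.1  ]
0.12 [ 0.571 -0.407  0.12 ]
0.14 [ 0.573 -0.398  0.14 ]
0.16 [ 0.574 -0.389  0.16 ]
0.18 [ 0.575 -0.381  0.18 ]
0.2 [ 0.576 -0.372  0.2  ]
```

```bash
python3 -c "
from h import *
go(535.5,-291.3,23.5,-.25)"
```

```text
linear [33.2, 2.9, 190.6] rot [-0.003, 0.003, 0.25] rows 4.6
```

apply_moves(
  rot=[
    [0,0,0.1],
    [0,0,0.2],
    [0,0,0.25],
    [0,0,0.25],
    [0,0,0.25],
    [0,0,0.25],
    [0,0,0.25],
    [0,0,0.25],
    [0,0,0.25],
    [0,0,0.25],
    [0,0,0.25],
    [0,0,0.25],
  ],
  linear=[
    [12,1,0],
    [25,2,0],
    [33,3,10],
    [33,3,40],
    [33,3,75],
    [33,3,110],
    [33,3,140],
    [33,3,165],
    [33,3,180],
    [33,3,188],
    [33,3,190.5],
    [33,3,190.5],
  ],
  fingers=[1,1,1,1,1,1,1,1,1,1,1,1],
)

```text
time: 10.82
eef_pos: [0.5366, -0.2914, 0.0258]
ee_rot: [0.992, -0.124, -0.0, -0.0]
ft_force: [-0.3, -0.0, 0.6]
gripper_width: 0.998
```

```bash
python3 -c "
from h import *
print(env.state()['ft_force']);go(535.5,-291.3,23.5,-.25)"
```

```text
[-0.31507453 -0.03143174  0.56673013]
linear [-1.1, 0.2, 2.3] rot [-0.001, 0.001, 0.001] rows 0.1
```

Close gently, then lift.

apply_moves(
  rot=[
    [0,0,0],
    [0,0,0],
    [0,0,0],
    [0,0,0],
    [0,0,0],
    [0,0,0],
    [0,0,0],
    [0,0,0],
  ],
  linear=[
    [-0.5,0,1],
    [-0.5,0,1],
    [-0.5,0,1],
    [-0.5,0,1],
    [-0.5,0,1],
    [-0.5,0,1],
    [-0.5,0,1],
    [-0.5,0,1],
  ],
  fingers=[0.8,0.7,0.4,0.4,0.4,0.4,0.4,0.4],
  newtons=15,
)

```text
time: 11.48
eef_pos: [0.5366, -0.2924, 0.0258]
ee_rot: [0.992, -0.125, 0.0, 0.0]
ft_force: [-0.8, 0.1, 3.3]
gripper_width: 0.63
```

```bash
python3 -c "
from h import *
print(env.state());go(545,40,180,1.42)"
```

```text
{'time': 11.4833, 'joint_positions': array([-6.96358612e-01,  4.56745692e-01,  1.62685064e+00, -1.89654879e-04,
        1.05718215e+00,  1.12467650e+00]), 'joint_vel': array([-0.00078806,  0.00039393, -0.00015845, -0.00091003, -0.00078475,
       -0.00039053]), 'joint_efforts': array([ 1.54736121e-01, -4.33815765e+01, -2.64852297e+01,  2.07578335e-01,
       -2.15634489e-01,  2.01139745e-03]), 'eef_pos': array([ 0.53660458, -0.29242905,  0.02583295]), 'ee_rot': array([ 9.92188498e-01, -1.24746989e-01,  2.97788292e-04,  2.89596706e-04]), 'ft_force': array([-0.7644901 ,  0.1261356 ,  3.34142695]), 'ft_torque': array([-0.0641085 ,  0.17345839, -0.03096969]), 'gripper_width': 0.6302142799488328}
linear [-74.1, -324.1, -154.4] rot [0.001, -0.0, -1.67] rows 13.4
```

apply_moves(
  rot=[
    [0,0,0],
    [0,0,0],
    [0,0,0],
    [0,0,0],
    [0,0,-0.1],
    [0,0,-0.2],
    [0,0,-0.32],
    [0,0,-0.44],
    [0,0,-0.56],
    [0,0,-0.68],
    [0,0,-0.8],
    [0,0,-0.92],
  ],
  linear=[
    [0,0,-5],
    [0,0,-25],
    [0,0,-60],
    [0,0,-100],
    [-3,-15,-135],
    [-8,-38,-155],
    [-15,-68,-165],
    [-22,-98,-165],
    [-29,-128,-165],
    [-37,-158,-165],
    [-44,-188,-165],
    [-50,-218,-165],
  ],
  fingers=[0.4,0.4,0.4,0.4,0.4,0.4,0.4,0.4,0.4,0.4,0.4,0.4],
)

```text
time: 12.48
eef_pos: [0.5411, -0.0667, 0.1899]
ee_rot: [0.943, 0.331, -0.0, -0.0]
ft_force: [0.8, 0.5, -1.4]
gripper_width: 0.624
```

```bash
python3 -c "
from h import *
print(env.state()['gripper_width'],env.state()['eef_pos']);go(518.7,24.5,190,1.42)"
```

```text
0.6242594057966369 [ 0.54107937 -0.06674409  0.18990774]
linear [39.6, -85.2, -0.0] rot [-0.001, -0.0, -0.744] rows 6.0
```

apply_moves(
  rot=[
    [0,0,-0.11],
    [0,0,-0.22],
    [0,0,-0.33],
    [0,0,-0.44],
    [0,0,-0.55],
    [0,0,-0.65],
    [0,0,-0.73],
    [0,0,-0.744],
    [0,0,-0.744],
  ],
  linear=[
    [7,-14,0],
    [14,-28,0],
    [20,-42,0],
    [26,-56,0],
    [32,-68,0],
    [36,-78,0],
    [39,-84,0],
    [39.6,-85.2,0],
    [39.6,-85.2,0],
  ],
  fingers=[0.4,0.4,0.4,0.4,0.4,0.4,0.4,0.4,0.4],
)

```text
time: 13.23
eef_pos: [0.5196, 0.0233, 0.19]
ee_rot: [0.761, 0.649, -0.0, -0.0]
ft_force: [-0.2, -0.9, -1.6]
gripper_width: 0.624
```

```bash
python3 - <<'E'
from h import *
c,im=shot("wrist","w7"); np.savez("w7",*c)
s=env.state(); print(s["eef_pos"],yaw_now(),s["gripper_width"])
E
```

```text
[0.51981719 0.02283158 0.19007457] 1.4120863535012576 0.6286191482376914
```

View pics/w7.png

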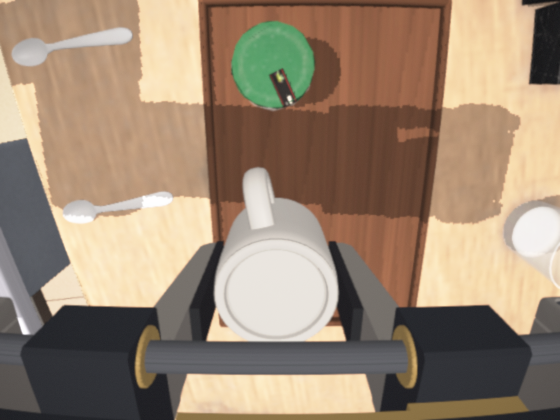

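```bash
python3 - <<'E'
from h import *
z=np.load("w7.npz"); c=[z[k] for k in z.files]; im=cv2.imread("pics/w7.png"); g=im.astype(int)
m=((g[...,1]>g[...,2]+25)&(g[...,1]>g[...,0]+10)).astype(np.uint8)
m=cv2.morphologyEx(m,cv2.MORPH_CLOSE,np.ones((15,15)))
k=cv2.convexHull(max(cv2.findContours(m,0,1)[0],key=cv2.contourArea))
for h in (.088,.092): print("jar",cv2.boundingRect(k),cv2.fitEllipse(onz(c,k.reshape(-1,2),h)[:,:2].astype(np.float32)*1000))
m=((g[...,0]>165)&(abs(g[...,2]-g[...,0])<35)).astype(np.uint8); m[:,:200]=0;m[:,350:]=0;m[:150]=0;m[350:]=0
k=max(cv2.findContours(m,0,1)[0],key=cv2.contourArea);print(cv2.boundingRect(k))
s=env.state(); Rm=R.from_quat(s["ee_rot"]).as_matrix()
q=onz(c,[(277,287),(218,287),(337,287)],s["eef_pos"][2]+.036); print("cup in tool",((q-s["eef_pos"])@Rm*1000).round(1).tolist())
# tray outer rim edges: scan rows for counter->wood transitions
v=g[...,2]
for nm,xs,rows in (("near",(180,240),range(140,235,4)),("near2",(180,240),range(5,90,4)),("far",(400,470),range(5,95,4))):
    pts=[]
    for y in rows:
        seg=cv2.GaussianBlur(im[...,2],(5,5),0)[y,xs[0]:xs[1]].astype(float); d=np.diff(seg)*( -1 if nm!="far" else 1); i=d.argmax(); pts.append((xs[0]+i+.5,y))
    W=onz(c,pts,.018)[:,:2].astype(np.float32)*1000; f=cv2.fitLine(W,cv2.DIST_HUBER,0,.01,.01).ravel(); print(nm,np.degrees(np.arctan2(f[1],f[0])).round(2)%180,f[2:],pts[0],pts[-1])
E
```

```text
jar (232, 21, 82, 87) ((534.965576171875, 133.454345703125), (62.527042388916016, 62.65673065185547), 133.79373168945312)
jar (232, 21, 82, 87) ((534.9405517578125, 133.0780029296875), (61.608367919921875, 61.73616027832031), 133.7880859375)
(215, 169, 123, 172)
cup in tool [[4.7, 0.5, -36.0], [4.6, -26.4, -36.0], [4.6, 27.8, -36.0]]
near 81.77 [449.7971    32.396835] (np.float64(205.5), 140) (np.float64(212.5), 232)
near2 81.46 [470.72345 170.65659] (np.float64(198.5), 5) (np.float64(202.5), 89)
far 81.34 [705.04974 130.9653 ] (np.float64(451.5), 5) (np.float64(443.5), 93)
```

apply_moves(
  rot=[
    [0,0,0],
    [0,0,0],
    [0,0,0],
    [0,0,0],
    [0,0,0],
    [0,0,0],
    [0,0,0],
    [0,0,0],
    [0,0,0],
  ],
  linear=[
    [0.7,-1.3,15],
    [0.7,-1.3,45],
    [0.7,-1.3,80],
    [0.7,-1.3,110],
    [0.7,-1.3,132],
    [0.7,-1.3,144],
    [0.7,-1.3,148],
    [0.7,-1.3,148],
    [0.7,-1.3,148],
  ],
  fingers=[0.4,0.4,0.4,0.4,0.4,0.4,0.4,0.4,0.4],
)

```text
time: 14.03
eef_pos: [0.5202, 0.0233, 0.0437]
ee_rot: [0.761, 0.649, 0.001, 0.001]
ft_force: [-0.3, -0.8, -1.2]
gripper_width: 0.624
```

```bash
python3 -c "
from h import *
print(env.state()['ft_force'],env.state()['eef_pos']);go(518.6,23.7,34,1.42)"
```

```text
[-0.25807449 -0.76858155 -1.16055414] [0.52016295 0.02333908 0.04368191]
linear [0.1, -1.6, 9.7] rot [0.002, 0.0, -0.007] rows 0.2
```

apply_moves(
  rot=[
    [0,0,0],
    [0,0,0],
    [0,0,0],
    [0,0,0],
    [0,0,0],
    [0,0,0],
  ],
  linear=[
    [0,-1,2],
    [0,-1.3,4.5],
    [0,-1.3,6.5],
    [0,-1.3,8],
    [0,-1.3,9],
    [0,-1.3,9],
  ],
  fingers=[0.4,0.4,0.4,0.4,0.4,0.4],
)

```text
time: 14.53
eef_pos: [0.5177, 0.024, 0.0339]
ee_rot: [0.76, 0.65, -0.0, 0.0]
ft_force: [-2.5, -0.2, 3.8]
gripper_width: 0.623
```

apply_moves(
  rot=[
    [0,0,0],
    [0,0,0],
    [0,0,0],
    [0,0,0],
    [0,0,0],
    [0,0,0],
    [0,0,0],
    [0,0,0],
    [0,0,0],
    [0,0,0],
    [0,0,0],
    [0,0,0],
  ],
  linear=[
    [0,0,0],
    [0,0,0],
    [0,0,0],
    [0,0,-2],
    [0,0,-15],
    [0,0,-45],
    [0,0,-80],
    [0,0,-115],
    [-10,0,-150],
    [-20,0,-180],
    [-30,0,-200],
    [-30,0,-200],
  ],
  fingers=[0.7,0.8,0.85,0.9,1,1,1,1,1,1,1,1],
)

```text
time: 15.53
eef_pos: [0.5156, -0.0076, 0.239]
ee_rot: [0.761, 0.649, 0.003, 0.004]
ft_force: [0.2, 0.4, 1.1]
gripper_width: 1.005
```

```bash
python3 - <<'E'
from h import *
c,im=shot("wrist","w8"); np.savez("w8",*c)
s=env.state(); print(s["eef_pos"],yaw_now(),s["gripper_width"])
E
```

```text
[ 0.51443011 -0.00654093  0.23592278] 1.4125506736796543 0.9971219018518063
```

View pics/w8.png

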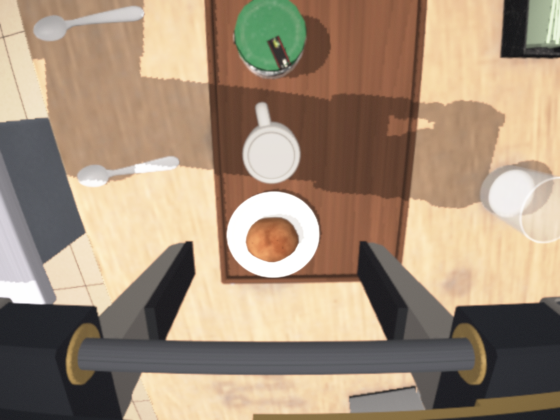

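Jar lid (271,34), cup bottom (272,154), saucer (273,234) and bun (272,240). Now I measure them all together.

```bash
cat > meas.py <<'E'
from h import *
def blob(c,m,box,h,name,close=0):
    b=np.zeros(m.shape,np.uint8); x0,y0,x1,y1=box; b[y0:y1,x0:x1]=1; m=m.astype(np.uint8)&b
    m=cv2.morphologyEx(m,cv2.MORPH_OPEN,np.ones((3,3)))
    if close: m=cv2.morphologyEx(m,cv2.MORPH_CLOSE,np.ones((close,close)))
    k=cv2.convexHull(max(cv2.findContours(m,0,1)[0],key=cv2.contourArea))
    e=cv2.fitEllipse(onz(c,k.reshape(-1,2),h)[:,:2].astype(np.float32)*1000)
    print(name,cv2.boundingRect(k),np.round(e[0],1),np.round(e[1],1)); return np.array(e[0])
def load(n):
    z=np.load(n+".npz"); return [z[k] for k in z.files],cv2.imread(f"pics/{n}.png").astype(int)
def tray(v,t=-.148): return np.array([[np.cos(t),np.sin(t)],[-np.sin(t),np.cos(t)]])@v
E
python3 - <<'E'
from meas import *
c,g=load("w8"); B,G,Rd=[g[...,i] for i in range(3)]
j=blob(c,(G>Rd+25)&(G>B+10),(225,0,315,85),.091,"jar",15)
s=blob(c,(B>120)&(Rd-B<50),(222,188,325,284),.022,"saucer",9)
b=blob(c,(Rd-B>50)&(G<.75*Rd)&(Rd>90),(240,205,305,268),.034,"bun")
u=blob(c,(B>110)&(Rd-B<45),(235,120,308,188),.070,"cup")
print("mid",(j+s)/2,"cup err tray",tray(u-(j+s)/2).round(1),"jar-saucer tray",tray(j-s).round(1),"bun-saucer",(b-s).round(1))
E
```

```text
jar (235, 0, 71, 71) [535.  135.2] [62.  67.2]
saucer (226, 191, 94, 87) [502.4 -83.5] [115.7 116.3]
bun (247, 218, 51, 44) [500.9 -82.8] [56.9 61.9]
cup (242, 120, 59, 64) [518.   26.2] [58.1 64. ]
mid [518.72163391  25.83121109] cup err tray [-0.8  0.3] jar-saucer tray [1.000e-01 2.211e+02] bun-saucer [-1.5  0.6]
```

```bash
python3 -c "
from h import *
go(564,287,250,1.41)"
```

```text
linear [297.7, 2.8, -14.2] rot [0.006, 0.0, 0.003] rows 7.1
```

apply_moves(
  rot=[
    [0,0,0],
    [0,0,0],
    [0,0,0],
    [0,0,0],
    [0,0,0],
    [0,0,0],
    [0,0,0],
    [0,0,0],
    [0,0,0],
    [0,0,0],
    [0,0,0],
  ],
  linear=[
    [12,0,-5],
    [40,0,-12],
    [75,1,-14],
    [112,1,-14],
    [149,1,-14],
    [186,2,-14],
    [222,2,-14],
    [255,3,-14],
    [280,3,-14],
    [294,3,-14],
    [297.5,3,-14],
  ],
  fingers=[1,1,1,1,1,1,1,1,1,1,1],
)

```text
time: 16.5
eef_pos: [0.5604, 0.2913, 0.2444]
ee_rot: [0.759, 0.651, -0.002, -0.001]
ft_force: [-0.0, 0.8, -0.4]
gripper_width: 1.002
```

```bash
python3 - <<'E'
from h import *
c,im=shot("wrist","w9"); np.savez("w9",*c)
s=env.state(); print(s["eef_pos"],yaw_now(),s["gripper_width"])
E
```

```text
[0.56066758 0.29025179 0.24476167] 1.4169769127844412 1.00201064227504
```

View pics/w9.png

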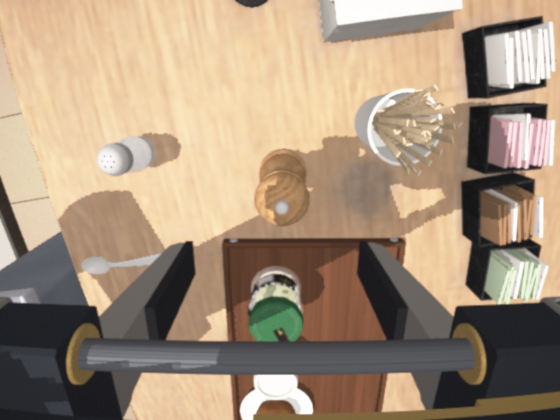

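Mill head is centred at (282,197), knob (282,208), foot's far edge at row 150. Salt cap (115,160) with its base near (137,153).

```bash
python3 - <<'E'
from meas import *
c,g=load("w9")
def p(n,q,z): print(n,(onz(c,q,z)*1000).round(1).tolist())
p("head",[(282,197.5)],.124); p("knob",[(282,208)],.146); p("headw",[(255,197.5),(309,197.5)],.124)
p("footedge",[(283,150)],.003); p("footsides",[(260,172),(306,172)],.003)
p("saltcap",[(115,160)],.08); p("saltbody far",[(152,152)],.03)
B,G,Rd=[g[...,i] for i in range(3)]
s=blob(c,(Rd-B<35)&(B>100),(95,130,160,180),.08,"salt all")
print(g[160,115],g[152,140],g[120,120])
go(564,288,101,1.417)
E
```

```text
head [[565.9, 291.6, 124.0]]
knob [[565.1, 288.9, 146.0]]
headw [[541.9, 295.3, 124.0], [589.8, 287.9, 124.0]]
footedge [[572.5, 316.0, 3.0]]
footsides [[540.2, 293.2, 3.0], [596.8, 284.5, 3.0]]
saltcap [[401.9, 344.3, 80.0]]
saltbody far [[422.6, 341.4, 30.0]]
salt all (97, 137, 58, 39) [413.7 346.6] [37.4 64.8]
[238 240 243] [199 203 208] [172 212 242]
linear [-1.5, 4.2, 143.7] rot [-0.004, 0.001, -0.0] rows 3.4
```

apply_moves(
  rot=[
    [0,0,0],
    [0,0,0],
    [0,0,0],
    [0,0,0],
    [0,0,0],
    [0,0,0],
    [0,0,0],
    [0,0,0],
    [0,0,0],
    [0,0,0],
    [0,0,0],
  ],
  linear=[
    [0,5.9,8],
    [0,5.9,35],
    [0,5.9,70],
    [0,5.9,100],
    [0,5.9,125],
    [0,5.9,137],
    [0,5.9,141],
    [0,5.9,142],
    [0,5.9,142],
    [0,5.9,142],
    [0,5.9,142],
  ],
  fingers=[1,1,1,1,1,1,1,1,0.9,0.8,0.7],
)

```text
time: 17.47
eef_pos: [0.5695, 0.2871, 0.1073]
ee_rot: [0.76, 0.649, 0.002, 0.001]
ft_force: [0.6, 0.2, -0.1]
gripper_width: 0.806
```

apply_moves(
  rot=[
    [0,0,0],
    [0,0,0],
    [0,0,0],
    [0,0,0],
    [0,0,0],
    [0,0,0],
    [0,0,0],
  ],
  linear=[
    [0,0,0],
    [0,0,0],
    [0,0,0],
    [0,0,0],
    [0,0,0],
    [0,0,0],
    [0,0,0],
  ],
  fingers=[0.65,0.6,0.55,0.45,0.35,0.35,0.35],
  newtons=18,
)

```text
time: 18.05
eef_pos: [0.5682, 0.2869, 0.1056]
ee_rot: [0.76, 0.649, 0.0, -0.0]
ft_force: [-0.3, 1.1, 3.0]
gripper_width: 0.522
```

```bash
python3 -c "
from h import *
s=env.state();print(s['gripper_width'],s['eef_pos'],s['ft_force'],s['ft_torque']);go(633.9,118.4,200,1.42)"
```

```text
0.5221691204843065 [0.56822862 0.28690858 0.10559922] [-0.32310817  1.07518872  3.00055855] [-0.05393255  0.20818363 -0.03576093]
linear [-156.2, 91.2, -94.4] rot [0.0, -0.0, -0.006] rows 4.9
```

apply_moves(
  rot=[
    [0,0,0],
    [0,0,0],
    [0,0,0],
    [0,0,0],
    [0,0,0],
    [0,0,0],
    [0,0,0],
    [0,0,0],
    [0,0,0],
    [0,0,0],
    [0,0,0],
    [0,0,0],
  ],
  linear=[
    [0,0,-4],
    [0,0,-15],
    [-3,2,-35],
    [-12,7,-55],
    [-30,17,-68],
    [-53,30,-72],
    [-80,46,-72],
    [-107,61,-72],
    [-130,75,-72],
    [-148,85,-72],
    [-156,90,-72],
    [-158,90.7,-72],
  ],
  fingers=[0.35,0.35,0.35,0.35,0.35,0.35,0.35,0.35,0.35,0.35,0.35,0.35],
)

```text
time: 19.05
eef_pos: [0.6336, 0.1149, 0.1776]
ee_rot: [0.761, 0.649, 0.0, 0.0]
ft_force: [-0.5, -0.2, -1.5]
gripper_width: 0.517
```

```bash
python3 - <<'E'
from h import *
c,im=shot("wrist","w10"); np.savez("w10",*c)
s=env.state(); print(s["eef_pos"],yaw_now(),s["gripper_width"]); go(633.7,116.9,123,1.42)
E
```

```text
[0.63320694 0.11591689 0.17746891] 1.412391994421297 0.519345568455602
linear [1.0, 0.3, 54.5] rot [-0.0, -0.0, -0.008] rows 1.3
```

View pics/w10.png

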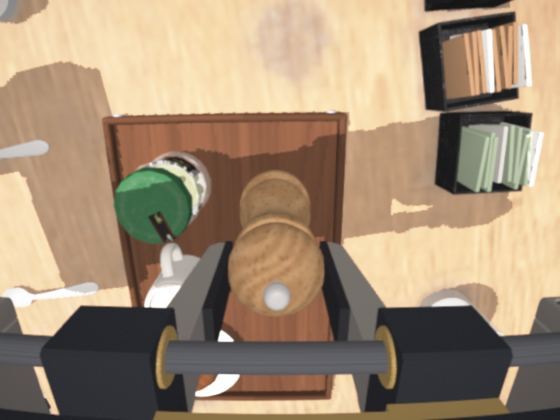

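```bash
python3 - <<'E'
from meas import *
c,g=load("w10"); s=env.state(); Rm=R.from_quat(s["ee_rot"]).as_matrix(); t=s["eef_pos"]
def p(n,q,z): print(n,((onz(c,q,t[2]+z/1000)-t)@Rm*1000).round(1).tolist())
p("knob",[(277,297)],40); p("knob",[(277,297)],37); p("head",[(277,219),(277,266),(229,266),(323,266)],18.4)
p("foot edge(-29)",[(275,171)],-102); p("foot sides",[(240,207),(311,207)],-102)
E
```

```text
knob [[0.6, 1.3, -40.0]]
knob [[-1.3, 1.3, -37.0]]
head [[29.8, 1.4, -18.4], [4.7, 1.4, -18.4], [4.7, -22.8, -18.4], [4.6, 24.6, -18.4]]
foot edge(-29) [[28.2, 0.4, 102.0]]
foot sides [[-2.9, -29.5, 102.0], [-3.0, 30.9, 102.0]]
```

apply_moves(
  rot=[
    [0,0,-0.008],
    [0,0,-0.008],
    [0,0,-0.008],
    [0,0,-0.008],
    [0,0,-0.008],
    [0,0,-0.008],
    [0,0,-0.008],
    [0,0,-0.008],
  ],
  linear=[
    [2,-0.4,8],
    [2,-0.4,25],
    [2,-0.4,42],
    [2,-0.4,53],
    [2,-0.4,57],
    [2,-0.4,58],
    [2,-0.4,58],
    [2,-0.4,58],
  ],
  fingers=[0.35,0.35,0.35,0.35,0.35,0.35,0.35,0.35],
)

```text
time: 19.77
eef_pos: [0.6337, 0.1189, 0.1204]
ee_rot: [0.758, 0.653, 0.001, 0.001]
ft_force: [-0.0, -0.7, -1.9]
gripper_width: 0.52
```

```bash
python3 - <<'E'
from h import *
s=env.state(); print(s["eef_pos"],s["ft_force"]); go(633.1,118,113.3,1.42)
E
```

```text
[0.6336886  0.1189171  0.12044537] [-0.0458683  -0.66680927 -1.91233074]
linear [-1.0, -0.5, 7.1] rot [0.002, -0.0, 0.002] rows 0.2
```

apply_moves(
  rot=[
    [0,0,0],
    [0,0,0],
    [0,0,0],
    [0,0,0],
    [0,0,0],
  ],
  linear=[
    [-0.5,-0.3,2],
    [-0.7,-0.3,4],
    [-0.7,-0.3,5.5],
    [-0.7,-0.3,6.5],
    [-0.7,-0.3,6.5],
  ],
  fingers=[0.35,0.35,0.35,0.35,0.35],
)

```text
time: 20.18
eef_pos: [0.633, 0.118, 0.1136]
ee_rot: [0.758, 0.652, 0.0, 0.0]
ft_force: [-1.9, 0.3, 1.2]
gripper_width: 0.518
```

apply_moves(
  rot=[
    [0,0,0],
    [0,0,0],
    [0,0,0],
    [0,0,0],
    [0,0,0],
    [0,0,0],
    [0,0,0],
    [0,0,0],
    [0,0,0],
    [0,0,0],
    [0,0,0],
    [0,0,0],
  ],
  linear=[
    [0,0,0.6],
    [0,0,0.6],
    [0,0,0.6],
    [0,0,0.6],
    [0,0,0.6],
    [0,0,0],
    [0,0,-3],
    [0,0,-15],
    [0,0,-45],
    [0,0,-80],
    [0,0,-105],
    [0,0,-110],
  ],
  fingers=[0.35,0.55,0.62,0.7,0.8,0.9,1,1,1,1,1,1],
)

```text
time: 21.18
eef_pos: [0.6357, 0.118, 0.2305]
ee_rot: [0.758, 0.653, 0.004, 0.004]
ft_force: [0.1, 0.2, 1.4]
gripper_width: 0.999
```

```bash
python3 - <<'E'
from h import *
s=env.state(); print(s["eef_pos"],s["ft_force"],s["joint_positions"].round(2)); go(405,344,215,1.42)
E
```

```text
[0.63570342 0.11800112 0.23053381] [0.11495008 0.17394103 1.38894721] [-0.    0.32  1.37  0.    1.44  0.15]
linear [189.2, -261.8, 12.9] rot [0.011, -0.002, 0.002] rows 7.8
```

apply_moves(
  rot=[
    [0,0,0],
    [0,0,0],
    [0,0,0],
    [0,0,0],
    [0,0,0],
    [0,0,0],
    [0,0,0],
    [0,0,0],
    [0,0,0],
    [0,0,0],
    [0,0,0],
    [0,0,0],
  ],
  linear=[
    [5,-7,0],
    [18,-25,0],
    [37,-51,0],
    [58,-80,0],
    [79,-110,0],
    [100,-139,3],
    [121,-168,6],
    [142,-197,9],
    [162,-224,12],
    [178,-246,12],
    [187,-258,12],
    [189,-262,12],
  ],
  fingers=[1,1,1,1,1,1,1,1,1,1,1,1],
)

```text
time: 22.18
eef_pos: [0.3981, 0.345, 0.2088]
ee_rot: [0.757, 0.654, -0.002, -0.001]
ft_force: [-0.2, 0.1, 0.3]
gripper_width: 0.999
```

```bash
python3 - <<'E'
from h import *
env.grab_frame("top")
c,im=shot("wrist","w11"); np.savez("w11",*c)
s=env.state(); print(s["eef_pos"],yaw_now(),s["gripper_width"])
print(proj(c,[[.402,.344,0],[.402,.344,.085]]))
E
```

```text
[0.40013844 0.34369696 0.20948189] 1.4234889051427082 1.0004989840801761
[[278.73554318 176.65595252]
 [279.3472255  197.36618224]]
```

View pics/w11.png

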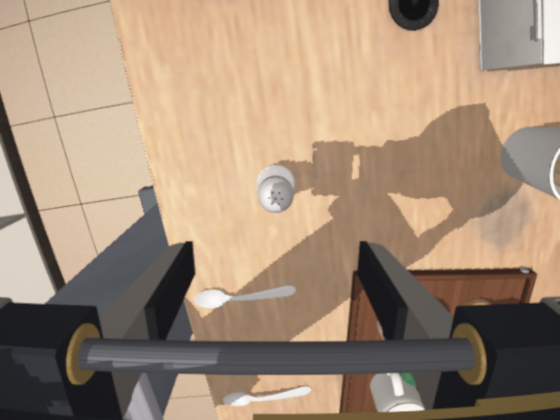

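Salt cap is at about (276,194), the glass spans columns 257–294, and its far base edge is at row 166.

```bash
python3 - <<'E'
from meas import *
c,g=load("w11")
def p(n,q,z): print(n,(onz(c,q,z)*1000).round(1).tolist())
p("cap",[(276,194)],.08); p("holes top",[(276,196)],.088);p("base edge",[(275,166)],.002); p("sides",[(257.5,183),(293.5,183)],.01)
go(398.3,344.5,42,1.42)
E
```

```text
cap [[399.2, 346.2, 80.0]]
holes top [[399.3, 346.6, 88.0]]
base edge [[399.6, 357.3, 2.0]]
sides [[377.5, 342.5, 10.0], [417.7, 336.6, 10.0]]
linear [0.8, -1.6, 167.5] rot [-0.002, 0.002, 0.003] rows 4.0
```

```bash
python3 - <<'E'
from meas import *
c,g=load("w11"); print([(y,g[y,275].tolist()) for y in range(150,220,3)]); d=g[...,2]-g[...,0]
print([ (x,int(d[178,x])) for x in range(250,302,2)]); 
s=blob(c,(d<45)&(g[...,0]>60),(245,145,305,222),.045,"salt")
E
```

```text
[(150, [158, 194, 231]), (153, [155, 191, 229]), (156, [153, 190, 227]), (159, [152, 191, 229]), (162, [148, 184, 223]), (165, [169, 177, 187]), (168, [197, 200, 205]), (171, [199, 202, 208]), (174, [189, 191, 196]), (177, [145, 148, 152]), (180, [181, 184, 189]), (183, [161, 164, 168]), (186, [158, 161, 166]), (189, [173, 176, 180]), (192, [169, 172, 177]), (195, [163, 167, 171]), (198, [109, 113, 115]), (201, [156, 159, 163]), (204, [226, 229, 233]), (207, [222, 224, 229]), (210, [193, 198, 203]), (213, [162, 194, 227]), (216, [162, 202, 236]), (219, [161, 202, 236])]
[(250, 67), (252, 67), (254, 68), (256, 53), (258, 14), (260, 5), (262, 8), (264, 8), (266, 7), (268, 6), (270, 8), (272, 7), (274, 7), (276, 7), (278, 7), (280, 7), (282, 6), (284, 7), (286, 8), (288, 10), (290, 8), (292, 12), (294, 34), (296, 51), (298, 52), (300, 53)]
salt (256, 164, 40, 49) [398.1 342.6] [41.4 52.5]
```

apply_moves(
  rot=[
    [0,0,0],
    [0,0,0],
    [0,0,0],
    [0,0,0],
    [0,0,0],
    [0,0,0],
    [0,0,0],
    [0,0,0],
    [0,0,0],
    [0,0,0],
    [0,0,0],
    [0,0,0],
  ],
  linear=[
    [-1.5,-1,10],
    [-2.5,-1,40],
    [-2.5,-1,75],
    [-2.5,-1,110],
    [-2.5,-1,140],
    [-2.5,-1,158],
    [-2.5,-1,164],
    [-2.5,-1,166],
    [-2.5,-1,166],
    [-2.5,-1,166],
    [-2.5,-1,166],
    [-2.5,-1,166],
  ],
  fingers=[1,1,1,1,1,1,1,1,0.9,0.8,0.7,0.62],
)

```text
time: 23.28
eef_pos: [0.4013, 0.3419, 0.0462]
ee_rot: [0.758, 0.653, 0.001, 0.0]
ft_force: [0.3, 0.5, -0.4]
gripper_width: 0.736
```

apply_moves(
  rot=[
    [0,0,0],
    [0,0,0],
    [0,0,0],
    [0,0,0],
    [0,0,0],
    [0,0,0],
    [0,0,0],
  ],
  linear=[
    [0,0,0],
    [0,0,0],
    [0,0,0],
    [0,0,0],
    [0,0,0],
    [0,0,0],
    [0,0,0],
  ],
  fingers=[0.56,0.52,0.48,0.35,0.25,0.25,0.25],
  newtons=15,
)

```text
time: 23.87
eef_pos: [0.4001, 0.3415, 0.0449]
ee_rot: [0.758, 0.653, -0.0, -0.0]
ft_force: [-0.8, -0.5, 1.1]
gripper_width: 0.403
```

```bash
python3 - <<'E'
from h import *
s=env.state(); print(s["eef_pos"],s["gripper_width"],s["ft_force"],yaw_now())
E
```

```text
[0.40011322 0.34147687 0.04485086] 0.4032337148311548 [-0.77951601 -0.47804965  1.0874331 ] 1.4219140892938567
```

apply_moves(
  rot=[
    [0,0,0],
    [0,0,0],
    [0,0,0],
    [0,0,0],
    [0,0,0],
    [0,0,0],
    [0,0,0],
    [0,0,0],
  ],
  linear=[
    [0,0,-4],
    [0,0,-20],
    [0,0,-50],
    [0,0,-85],
    [0,0,-120],
    [0,0,-150],
    [0,0,-165],
    [0,0,-168],
  ],
  fingers=[0.25,0.25,0.25,0.25,0.25,0.25,0.25,0.25],
)

```text
time: 24.53
eef_pos: [0.4021, 0.3424, 0.2171]
ee_rot: [0.758, 0.653, 0.004, 0.001]
ft_force: [0.1, -0.0, -1.2]
gripper_width: 0.406
```

```bash
python3 - <<'E'
from h import *
c,im=shot("wrist","w12"); np.savez("w12",*c)
s=env.state(); print(s["eef_pos"],yaw_now(),s["gripper_width"])
cv2.imwrite("pics/w12c.png",cv2.resize(im[180:350,190:370,::-1],None,fx=3,fy=3))
go(617,9.5,212,1.42)
E
```

```text
[0.40135396 0.34196858 0.21515038] 1.4218240089583434 0.40386366993238726
linear [-296.8, 262.6, 3.4] rot [0.004, -0.003, 0.002] rows 9.5
```

View pics/w12c.png

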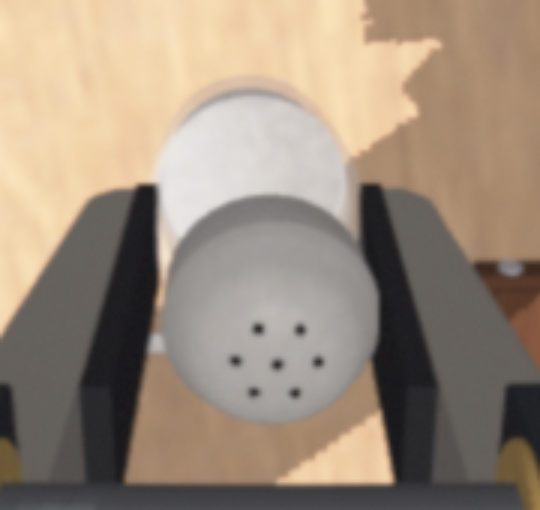

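```bash
python3 - <<'E'
from meas import *
c,g=load("w12"); s=env.state(); Rm=R.from_quat(s["ee_rot"]).as_matrix(); t=s["eef_pos"]
def p(n,q,z): print(n,((onz(c,q,t[2]+z/1000)-t)@Rm*1000).round(1).tolist())
f=lambda x,y:(190+x/3,180+y/3)
p("holes",[f(277,360)],44); p("cap",[f(272,308),f(163,308),f(380,308)],30);p("cap",[f(272,308),f(163,308),f(380,308)],22)
p("base edge-22",[f(253,75)],-43); p("salt fill sides",[f(156,180),f(352,180)],-35)
E
```

```text
holes [[1.9, 3.7, -44.0]]
cap [[2.4, 3.2, -30.0], [2.4, -14.2, -30.0], [2.3, 20.5, -29.9]]
cap [[-2.3, 3.3, -22.0], [-2.3, -15.0, -22.1], [-2.4, 21.6, -21.9]]
base edge-22 [[18.5, 0.1, 43.0]]
salt fill sides [[-3.4, -21.5, 34.9], [-3.5, 22.1, 35.1]]
```

apply_moves(
  rot=[
    [0,0,0.02],
    [0,0,0.05],
    [0,0,0.08],
    [0,0,0.11],
    [0,0,0.14],
    [0,0,0.17],
    [0,0,0.2],
    [0,0,0.23],
    [0,0,0.26],
    [0,0,0.29],
    [0,0,0.31],
    [0,0,0.32],
  ],
  linear=[
    [-5,4,0],
    [-20,18,0],
    [-45,40,0],
    [-75,66,0],
    [-105,93,0],
    [-135,120,0],
    [-165,146,0],
    [-195,173,0],
    [-225,199,0],
    [-253,224,0],
    [-275,244,0],
    [-290,257,0],
  ],
  fingers=[0.25,0.25,0.25,0.25,0.25,0.25,0.25,0.25,0.25,0.25,0.25,0.25],
)

```text
time: 25.58
eef_pos: [0.6111, 0.013, 0.2095]
ee_rot: [0.853, 0.522, -0.002, -0.001]
ft_force: [0.2, 1.0, -0.8]
gripper_width: 0.404
```

```bash
python3 - <<'E'
from h import *
s=env.state(); print(s["eef_pos"],yaw_now(),s["gripper_width"])
go(616.7,11.1,120,1.1)
E
```

```text
[0.61107897 0.01301508 0.20954481] 1.097235501918987 0.4038617716955263
linear [1.1, 6.2, 89.5] rot [-0.004, 0.002, -0.003] rows 2.2
```

apply_moves(
  rot=[
    [0,0,0],
    [0,0,0],
    [0,0,0],
    [0,0,0],
    [0,0,0],
    [0,0,0],
    [0,0,0],
    [0,0,0],
    [0,0,0],
  ],
  linear=[
    [0.6,3,0],
    [1.1,6,10],
    [1.1,6,35],
    [1.1,6,65],
    [1.1,6,95],
    [1.1,6,120],
    [1.1,6,138],
    [1.1,6,146],
    [1.1,6,147],
  ],
  fingers=[0.25,0.25,0.25,0.25,0.25,0.25,0.25,0.25,0.25],
)

```text
time: 26.33
eef_pos: [0.6141, 0.0162, 0.0621]
ee_rot: [0.852, 0.524, -0.002, -0.002]
ft_force: [0.3, -1.0, -1.6]
gripper_width: 0.401
```

apply_moves(
  rot=[
    [0,0,0],
    [0,0,0],
  ],
  linear=[
    [0,0,0],
    [0,0,0],
  ],
  fingers=[0.25,0.25],
)

```text
time: 26.5
eef_pos: [0.618, 0.015, 0.0671]
ee_rot: [0.852, 0.524, 0.001, 0.001]
ft_force: [0.1, 0.1, -1.4]
gripper_width: 0.403
```

```bash
python3 - <<'E'
from h import *
s=env.state(); print(s["eef_pos"],yaw_now(),s["ft_force"])
go(616.7,11.1,53,1.1)
E
```

```text
[0.61798725 0.01501715 0.0671094 ] 1.1022940876902045 [ 0.05655608  0.07782639 -1.42546551]
linear [-4.1, 0.6, 14.1] rot [0.002, -0.001, 0.002] rows 0.4
```

apply_moves(
  rot=[
    [0,0,0],
    [0,0,0],
    [0,0,0],
    [0,0,0],
    [0,0,0],
  ],
  linear=[
    [-2,0,3],
    [-3,0,6],
    [-3,0,8],
    [-3,0,8],
    [-3,0,8],
  ],
  fingers=[0.25,0.25,0.25,0.25,0.25],
)

```text
time: 26.92
eef_pos: [0.6157, 0.012, 0.0578]
ee_rot: [0.852, 0.523, -0.0, -0.0]
ft_force: [-0.6, -0.5, -2.0]
gripper_width: 0.4
```

```bash
python3 - <<'E'
from h import *
s=env.state(); print(s["eef_pos"],yaw_now(),s["ft_force"])
go(616.7,11.1,53,1.1)
E
```

```text
[0.61571313 0.0120044  0.05778238] 1.1016243276314184 [-0.56964525 -0.52026847 -1.95187337]
linear [-0.4, 1.3, 4.8] rot [-0.0, 0.0, 0.002] rows 0.1
```

apply_moves(
  rot=[
    [0,0,0],
    [0,0,0],
    [0,0,0],
    [0,0,0],
    [0,0,0],
  ],
  linear=[
    [-0.4,1,1.5],
    [-0.4,1,3],
    [-0.4,1,4.5],
    [-0.4,1,5],
    [-0.4,1,5],
  ],
  fingers=[0.25,0.25,0.25,0.25,0.25],
)

```text
time: 27.33
eef_pos: [0.6165, 0.0112, 0.0529]
ee_rot: [0.852, 0.523, -0.0, 0.0]
ft_force: [-0.7, -0.0, 0.8]
gripper_width: 0.4
```

apply_moves(
  rot=[
    [0,0,0],
    [0,0,0],
    [0,0,0],
    [0,0,0],
    [0,0,0],
    [0,0,0],
    [0,0,0],
    [0,0,0],
    [0,0,0],
    [0,0,0],
    [0,0,0],
    [0,0,0],
  ],
  linear=[
    [0,0,0.6],
    [0,0,0.6],
    [0,0,0.6],
    [0,0,0.6],
    [0,0,0.6],
    [0,0,0],
    [0,0,-4],
    [0,0,-20],
    [0,0,-50],
    [0,0,-90],
    [0,0,-130],
    [0,0,-165],
  ],
  fingers=[0.25,0.42,0.46,0.5,0.58,0.65,0.7,0.75,0.8,0.8,0.8,0.8],
)

```text
time: 28.33
eef_pos: [0.6167, 0.0112, 0.2209]
ee_rot: [0.852, 0.523, 0.001, 0.001]
ft_force: [0.4, -0.1, 0.7]
gripper_width: 0.803
```

```bash
python3 - <<'E'
from h import *
s=env.state(); print(s["eef_pos"],yaw_now(),s["ft_force"],s["joint_positions"].round(2))
go(470,30,330,0.2)
E
```

```text
[0.61671742 0.01122029 0.22088877] 1.1017746676393163 [ 0.44042161 -0.05344329  0.67759372] [-0.18  0.26  1.47  0.    1.41  0.29]
linear [-49.5, -139.2, -109.4] rot [0.001, -0.001, 0.902] rows 7.2
```

apply_moves(
  rot=[
    [0,0,0.08],
    [0,0,0.18],
    [0,0,0.3],
    [0,0,0.42],
    [0,0,0.54],
    [0,0,0.66],
    [0,0,0.78],
    [0,0,0.86],
    [0,0,0.9],
    [0,0,0.9],
    [0,0,0.9],
    [0,0,0.9],
  ],
  linear=[
    [0,0,-20],
    [-5,-14,-50],
    [-12,-35,-75],
    [-20,-58,-95],
    [-28,-80,-109],
    [-36,-102,-109],
    [-44,-124,-109],
    [-48,-135,-109],
    [-49.5,-139,-109],
    [-49.5,-139,-109],
    [-49.5,-139,-109],
    [-49.5,-139,-109],
  ],
  fingers=[0.9,1,1,1,1,1,1,1,1,1,1,1],
)

```text
time: 29.33
eef_pos: [0.4704, 0.0298, 0.3269]
ee_rot: [0.995, 0.101, 0.0, 0.0]
ft_force: [-0.3, -0.8, -0.7]
gripper_width: 1.001
```

```bash
python3 - <<'E'
from h import *
for i in range(4): env.grab_frame("top")
c,im=shot("wrist","w13"); np.savez("w13",*c)
print(env.state()["eef_pos"],yaw_now())
E
```

```text
[0.4703438  0.02987001 0.32663959] 0.20209698481437086
```

View pics/w13.png

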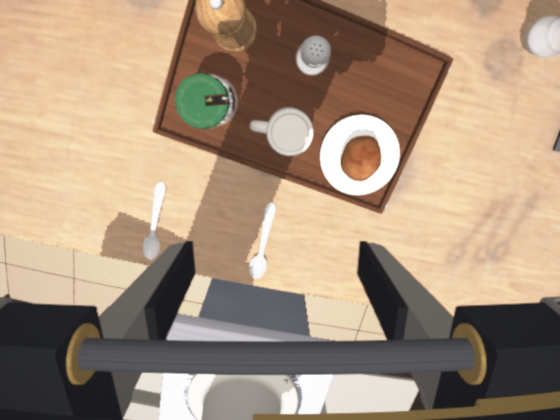

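All are upright on the tray: jar lid (202,101), cup (289,131), bun (361,158) in the saucer (360,155), salt cap (317,50), mill knob (216,4) with foot near (235,32).

```bash
python3 - <<'E'
from meas import *
c,g=load("w13"); B,G,Rd=[g[...,i] for i in range(3)]
j=blob(c,(G>Rd+25)&(G>B+10),(170,65,240,135),.091,"jar",15)
s=blob(c,(B>120)&(Rd-B<50),(315,110,404,198),.022,"saucer",9)
b=blob(c,(Rd-B>50)&(G<.75*Rd)&(Rd>90),(335,132,386,184),.034,"bun")
u=blob(c,(B>110)&(Rd-B<45),(268,105,318,158),.070,"cup")
a=blob(c,(B>85)&(Rd-B<40),(292,32,336,80),.053,"salt(all, mid height)")
P=lambda q,z: onz(c,[q],z)[0,:2]*1000
sc=P((317,50),.086); m=P((216,4),.155); f=P((235,34),.012)
print("cap",sc,"knob",m,"foot",f)
print("cup-mid",tray(u-(j+s)/2).round(1),"bun-s",tray(b-s).round(1),"js",tray(j-s).round(1))
for n,v,r in (("salt blob-cup",a,u),("salt cap-cup",sc,u),("knob-jar",m,j),("foot-jar",f,j)): print(n,tray(v-r).round(1))
E
```

```text
jar (175, 74, 53, 54) [535.1 133.1] [61.5 61.8]
saucer (320, 114, 80, 82) [502.6 -83.9] [115.6 116.7]
bun (341, 137, 39, 43) [501.3 -83.2] [54.1 61.9]
cup (268, 108, 46, 48) [518.9  23.7] [58.5 60.2]
salt(all, mid height) (296, 35, 35, 41) [615.   13.8] [41.3 48.8]
cap [617.05242223  13.31426792] knob [627.46583636 119.60763764] foot [626.38886731 118.44439191]
cup-mid [ 0.1 -0.8] bun-s [-1.4  0.5] js [2.000e-01 2.193e+02]
salt blob-cup [96.5  4.4]
salt cap-cup [98.6  4.2]
knob-jar [93.3  0.3]
foot-jar [92.4 -1. ]
```

```bash
python3 -c "
from h import *
go(300,-380,330,0.2)"
```

```text
linear [-249.1, 367.3, -3.3] rot [-0.0, 0.0, 0.002] rows 10.6
```

apply_moves(
  rot=[
    [0,0,0],
    [0,0,0],
    [0,0,0],
    [0,0,0],
    [0,0,0],
    [0,0,0],
    [0,0,0],
    [0,0,0],
    [0,0,0],
    [0,0,0],
    [0,0,0],
    [0,0,0],
  ],
  linear=[
    [-10,15,0],
    [-31,45,0],
    [-53,78,0],
    [-75,111,0],
    [-97,144,0],
    [-119,176,0],
    [-141,208,0],
    [-163,241,0],
    [-185,273,0],
    [-205,303,0],
    [-222,328,0],
    [-235,347,0],
  ],
  fingers=[1,1,1,1,1,1,1,1,1,1,1,1],
)

```text
time: 30.58
eef_pos: [0.308, -0.3595, 0.3265]
ee_rot: [0.995, 0.1, -0.0, -0.0]
ft_force: [0.6, -0.6, 0.2]
gripper_width: 1.003
```

```bash
python3 - <<'E'
from meas import *
for i in range(2): env.grab_frame("top")
c,_=shot("top","t2"); g=cv2.imread("pics/t2.png").astype(int); B,G,Rd=[g[...,i] for i in range(3)]
T=np.load("w13.npz")
# expected pixels from wrist positions
ex=dict(jar=(.535,.133,.091),saucer=(.5025,-.084,.022),cup=(.5187,.0245,.07),salt=(.617,.012,.08),knob=(.633,.118,.155),head=(.633,.118,.132))
px={k:proj(c,[v])[0] for k,v in ex.items()}; print({k:v.round(1).tolist() for k,v in px.items()})
def box(k,r): x,y=px[k].astype(int); return (x-r,y-r,x+r,y+r)
j=blob(c,(G>Rd+15)&(G>B+8),box("jar",18),.091,"jar",7)
s=blob(c,(B>115)&(Rd-B<50),box("saucer",30),.022,"saucer",7)
u=blob(c,(B>115)&(Rd-B<45),box("cup",15),.07,"cup")
h=blob(c,(Rd>115)&(Rd-B>30),box("head",16),.132,"head",7)
kn=blob(c,(Rd-B<30)&(B>100),box("knob",8),.155,"knob")
a=blob(c,(Rd-B<28)&(B>85),box("salt",14),.075,"salt")
for n,v,r in (("cup",u,(j+s)/2),("js",j,s),("salt",a,u),("head",h,j),("knob",kn,j)): print(n,tray(v-r).round(1))
im=cv2.imread("pics/t2.png"); 
x,y=px["head"].astype(int); print("R along row",g[y,x-20:x+20,2].tolist()); print("R along col",g[y-20:y+24,x,2].tolist())
x,y=px["salt"].astype(int); print("B row",g[y,x-16:x+16,0].tolist()); print("B col",g[y-16:y+16,x,0].tolist())
E
```

```text
{'jar': [259.3, 212.8], 'saucer': [346.7, 230.3], 'cup': [304.2, 221.1], 'salt': [309.7, 180.8], 'knob': [264.7, 166.9], 'head': [265.3, 169.2]}
jar (247, 201, 26, 25) [534.  132.2] [60.6 61.1]
saucer (325, 209, 45, 44) [501.9 -85.4] [112.1 113.2]
cup (289, 211, 29, 24) [515.  27.] [57.1 69.5]
head (256, 163, 19, 18) [627.1 119.6] [43.7 44.9]
knob (263, 167, 4, 5) [627.9 119.5] [10.3 10.6]
salt (302, 176, 15, 18) [607.8  13.3] [37.4 47.4]
cup [-3.4  3.2]
js [ -0.3 219.9]
salt [93.8  0.1]
head [93.9  1.3]
knob [94.8  1.3]
R along row [77, 58, 91, 93, 93, 92, 92, 92, 92, 84, 108, 121, 129, 141, 143, 149, 149, 143, 171, 176, 173, 141, 99, 148, 142, 140, 138, 128, 122, 110, 76, 65, 65, 65, 89, 89, 90, 90, 90, 89]
R along col [149, 156, 158, 96, 74, 82, 56, 54, 64, 66, 67, 66, 91, 107, 123, 135, 139, 94, 152, 167, 173, 164, 129, 158, 163, 158, 149, 152, 147, 139, 138, 124, 96, 103, 97, 103, 110, 114, 112, 104, 113, 137, 94, 95]
B row [42, 43, 41, 43, 42, 43, 42, 41, 42, 44, 93, 122, 136, 116, 116, 147, 121, 146, 118, 116, 138, 128, 108, 61, 34, 42, 41, 43, 42, 43, 43, 45]
B col [43, 43, 42, 41, 41, 32, 32, 33, 31, 32, 28, 77, 120, 136, 142, 146, 121, 155, 164, 170, 166, 148, 135, 127, 114, 110, 136, 138, 138, 140, 106, 61]
```

```bash
python3 -c "
from h import *
print(env.state()['time']); print(env.job_done())"
```

```text
30.7333
the job is handed in; nothing more can be done
None
```

The snack tray is laid and the job was handed in at 30.7 s, in the order asked. All four items stood on the tray with the gripper clear of them. The cup stayed upside down with its handle towards the jar.

| Check | Wrist camera | Top camera | Aim |
|---|---|---|---|
| Bun from saucer centre | about 1.5 mm off | not measured | 0 |
| Cup from midpoint between saucer and jar | about 1 mm off | about 5 mm off | 0 |
| Mill behind jar | 92–93 mm, sideways within 1 mm | 94–95 mm, 1.3 mm sideways | 100 mm |
| Salt behind cup | 97–99 mm, about 4 mm too far left | 94 mm, on line | 100 mm |

- **Where the cameras disagreed:** the top camera's reading of the cup took in the handle, so I trusted the wrist camera for both the cup and the salt. Allowing for that, the top view also puts the salt 4–5 mm to the left.
- **Mill:** both cameras put it 5–8 mm closer to the jar than 100 mm. The gripper had been commanded to the right place, so it probably shifted on release. I took this as "about 10 cm" and left it rather than risk a regrasp.
- **Saucer, jar and bystanders:** the saucer and jar had not moved by more than 1 mm. I did not re-measure the stirrer cup or the water glass, but saw no contact with either.

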